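# Lock the castle nut of a gantry roller with its split pin

### The job

The castle nut on this gantry roller still has some slack: turn it clockwise until you feel it come up snug on its washer, then keep tightening just as far as the first slot that lines up with the cross hole in the axle, no further. Then slide the split pin that lies on the plywood through slot and hole, without forcing it, until its eye sits against the nut, and let go of it. Leave the loose hex nut, carton, tin and spanner where they are.

Things in the scene. Friction and masses are not known exactly. Their poses are not given: they have to be found in the camera images.
- cross_hole (a point): Centre of the 7.4 mm cross hole in the upright steel stub axle of a roller carriage, on the axle's axis, 93 mm above the table. x runs along the hole (level, right through, the pin may enter from either end), z up. The axle is 29 mm thick and ends 100 mm above the table.
- carriage: Blue steel roller carriage plate, 200 x 150 x 12 mm, fixed to the table, with the stub axle at its centre; on the axle a steel V-groove roller (100 mm diameter, top 56 mm above the table), a washer (56 mm diameter, top at 65 mm) and the castle nut. Origin on the axle's axis at the table; x along the cross hole.
- nut_mid (a point): Steel castle nut on the axle, 33 mm high: the lower 24 mm a hexagon 46 mm across flats, the upper 9 mm a round crown (42 mm) with six slots open at the top, 7.4 mm wide, 9 mm deep, one above the middle of each flat. The point is half-way up, on the axis, 81.5 mm above the table. z up; x points through one slot, square to a flat. Clockwise from above tightens. It does not sink noticeably.
- washer (a joint): How far (rad) the nut has carried the washer below it round: 0 while the nut is slack, growing with it once snug, less if turned back. Turning takes about 0.45 N m slack, 1.4 N m snug; a held wrist feels a step of about 0.8 N m against the turning. It stays where left. Snug comes after 40 to 70 degrees (differs, cannot be seen), the first slot in line 15 to 50 degrees later.
- pin_eye (a point): Dark steel split pin, legs closed, 20 g, lying flat on the plywood. The point is the centre of its eye, half-way up (2.8 mm above the plywood). Eye 12 mm long, 11.8 wide, 5.6 thick, to be taken across its width with the fingertips. x points to its tip: round 5.6 mm shank begins 6 mm from here, its tip is at 69 mm, the last 8 mm tapered. Home, the point is 26 mm from the hole's centre.
- plywood: Piece of plywood, 170 x 150 x 18 mm, fixed on the table to the right of the carriage; the split pin and a plain nut lie on it. Origin at the centre of its underside.
- hex_nut: Bystander: a plain hex nut without slots, 30 mm across flats, 16 mm high, lying loose on the same plywood. Origin at the centre of its underside.
- carton: Bystander: a plain cardboard carton, 75 x 95 x 60 mm, on the table. Origin at the centre of its underside.
- tin: Bystander: a grey grease tin with steel lid, 71 mm diameter, 58 mm high, on the table. Origin at the centre of its underside.
- spanner: Bystander: a steel spanner, 200 mm long, lying on the table. Origin under its middle.
There are look-alikes about, which are no part of the job. Leave any orange look-alike of the carriage alone.

How it is judged (in metres and radians):
On the way:
1. the nut is snug and drawn up further, so that the washer has been carried round with it (value of joint washer above 0.15 rad), for 0.2 s.
At the end, for the whole second after the job is handed in: The nut is tight on its washer (washer carried round 0.15 to 1.15 rad) and the split pin is through slots and cross hole: its eye's centre within 30 mm of the hole's centre (26 mm is fully home), in line with the hole within 5 mm and 0.12 rad, at rest and released (value of joint washer between 0.15 and 1.15 rad and distance between pin_eye and cross_hole below 0.03 m and y of pin_eye in the frame of cross_hole between -0.005 and 0.005 m and z of pin_eye in the frame of cross_hole between -0.005 and 0.005 m and angle between the x axis of pin_eye and the x axis of cross_hole, either way round below 0.12 rad and linear speed of pin below 0.02 m/s); the robot touches nothing.
It fails at once if the nut is tightened past the first slot in line (washer carried round more than 1.15 rad) (value of joint washer above 1.15 rad).
It fails at once if the pin is forced: more than 20 N between pin and nut, or pin and axle (contact force between pin and nut above 20 N or contact force between pin and carriage above 20 N).
It fails at once if a bystander is shifted by more than 30 mm (distance of any of hex_nut, carton, tin, spanner from where it was at the start of the episode above 0.03 m).
It also fails if it takes over 64 s, if anything falls off the work surface, if the arm or the gripper's body presses on something with over 40 N, if the wrist force passes 120 N, or if a joint passes its speed limit or range.

### The arm

A 6-joint arm with a two-finger parallel gripper is mounted at the origin on the work surface. World frame = base frame: x ahead of the robot, y to its left, z up, the work surface at z = 0. Lengths are in mm, angles in rad, forces in N, time in s.
With the tool pointing down it reaches from about 350 to 875 mm from the base axis. Payload 4.2 kg.
Tool frame: the origin (TCP) lies between the finger pads; the fingertips stand 17 mm ahead of it and the grasp point (between the pads) lies 2 mm behind it (nose_length is the distance from the TCP to the fingertips, in mm); z points along the fingers, y is the direction in which the jaws open and shut (so a half turn about z gives the same grasp; the last joint's range is limited). The gripper opens to 85 mm and grips with 20 to 120 N. Pads are 22 mm wide; open, the fingers measure 114 mm over their backs; the gripper's body (76 mm by 85 mm) begins 54 mm behind the grasp point. The pads swing forward as they close: fully open they stand 13 mm farther back than shut.
Start: joints at [0.259, 0.385, 0.008, 0, -1.194, -0.259], TCP at [624.979, 0.025, 248.312] pointing down, gripper open.
Joint ranges: [-3.14, 3.14], [-1.21, 2.06], [-1.07, 1.41], [-3.16, 2.05], [-2.99, -0.16], [-3.1, 3.1]. Speed limits (rad/s): [2.79, 2.79, 3.14, 3.14, 3.14, 3.14].

### API

Orientations are given as a unit quaternion [x, y, z, w].
In Python, from bench import * gives the robot as it stands.
- The arm moves only by the tool jog_arm, never from a script. Its argument "increments" is a list of rows, each a list of 4 numbers: the shift along the tool's x, y, z in m, then the turn about the tool's z in degrees. A call has 1 to 10 rows; each row is the pose to reach, as a shift and turn from the pose measured when the call began, along the tool's axes at that moment; what a row does not reach only later rows make up. A row lasts 1/8 s, in which the tool goes at most 62.5 mm and 10.7 degrees, less where a joint would pass 70% of its speed; a pose out of reach is approached as far as the arm can. A call with a gripper value outside its range is refused whole. "hand" is the gripper's target within -1 to 1 (fully open at 1, half-way at 0, shut at -1), set as the call begins (left out, the last holds). The fingers move at their own pace and stop on an object; the grip force is fixed at half the most. Time passes only in rows, so rows that repeat a pose let the fingers close. It gives the time, the measured TCP pose, the force and the opening at its end, in the units of the state.
- read_state(): the state, without advancing time (a new reading comes with each control period).
- get_image(name): name is "scene" or "side" or "wrist"; returns the picture (384x512x3 uint8, red, green, blue); there is no depth.
- calibration(name): a dict with "fx", "fy", "cx", "cy" (pixels), "position" and "rotation" of the camera in the world; the wrist camera has in their place "hand_eye" (4x4, takes a point from camera to tool coordinates, whose origin is the TCP and whose axes are the flange's). Camera axes: x right, y up, looking along -z (the intrinsics and any distortion apply to the point x, -y, -z); pixel columns grow to the right and rows downward; lengths in mm; the calibration is good to about 2 mm. A picture is of the moment at which its call begins: read the wrist's pose just before it. calibration takes no time and is no camera call.
- job_done(): hands the job in, once; it reports no verdict.
The state is a dict: "clock": time; "joints": joint angles; "joint_vel": joint speeds; "joint_efforts": joint torques, N m; "position": TCP position; "ee_rot": TCP orientation; "contact_force": force on the tool from outside, world axes, zero at the start; "wrist_torque": the same for the moment, N m; "gripper_width": finger opening in mm.
Only numpy, scipy, OpenCV 4.12 (cv2) and the standard library are available. Lean on these libraries where they do the work, as an engineer would, in place of code of your own. Each camera call takes 0.05 s, during which the arm holds its last target.

## Working session

There is one attempt and no reset: what is moved stays moved. The work goes in short steps, Python scripts to look and compute and a tool call to move; the robot and the scene stay as the last step left them, time stands still between calls to the robot, and variables do not carry over. Pictures are saved under pics/ and viewed, and the job is handed in when it is done.

Besides the shell and the picture viewer there is one more tool, called by a JSON object that holds its "fn" and its "kwargs". jog_arm: Moves the arm, as the interface text tells. Its arguments: {"type":"object","properties":{"increments":{"type":"array"},"hand":{"type":"number"}},"required":["increments"]}

```bash
ls; mkdir -p pics; python3 - <<'E'
from bench import *
import cv2
s=read_state();print(s)
for n in ["scene","side","wrist"]:
    print(n,calibration(n))
    im=get_image(n);cv2.imwrite(f"pics/{n}0.png",im[:,:,::-1])
E
```

```text
pics
{'clock': 0.0, 'joints': array([ 2.58575078e-01,  3.85557752e-01,  6.61963881e-03, -5.20923599e-04,
       -1.19398521e+00, -2.58588316e-01]), 'joint_vel': array([-0.00033241,  0.00144744,  0.00097112, -0.00113887, -0.00193203,
       -0.00255681]), 'joint_efforts': array([-9.55001960e-04, -3.92286408e+01,  1.88399577e+01,  4.18616563e+00,
       -4.72148502e-03,  8.27910434e-07]), 'position': array([6.24451151e+02, 1.05320399e-02, 2.47215141e+02]), 'ee_rot': array([-0.70703373,  0.70717899,  0.00074397, -0.00079758]), 'contact_force': array([-0.45475356, -0.05830472, -0.71285857]), 'wrist_torque': array([-0.04753317, -0.01120378,  0.03139982]), 'gripper_width': 85.73208255883262}
scene {'fx': 371.2370237807337, 'fy': 371.2370237807337, 'cx': 254.4183018861523, 'cy': 194.29397460199385, 'position': array([ 963.71032001, -708.68128795,  618.64754055]), 'rotation': array([0.47324308, 0.12949074, 0.21600994, 0.84416399])}
side {'fx': 432.8398049438008, 'fy': 432.8398049438008, 'cx': 254.86925624935435, 'cy': 185.73876092554463, 'position': array([ 108.96308465, -571.47726843,  742.80212326]), 'rotation': array([ 0.38094882, -0.12720132, -0.29701029,  0.86630405])}
wrist {'fx': 342.71169114508797, 'fy': 342.71169114508797, 'cx': 252.1546999206573, 'cy': 192.10772231609684, 'hand_eye': array([[-1.22093664e-03,  9.56490684e-01,  2.91760313e-01,
         7.46214150e+01],
       [ 9.99999012e-01,  9.64718839e-04,  1.02204048e-03,
        -7.22731745e-01],
       [ 6.96105524e-04,  2.91761273e-01, -9.56490918e-01,
        -1.25432543e+02],
       [ 0.00000000e+00,  0.00000000e+00,  0.00000000e+00,
         1.00000000e+00]])}
```

View pics/scene0.png

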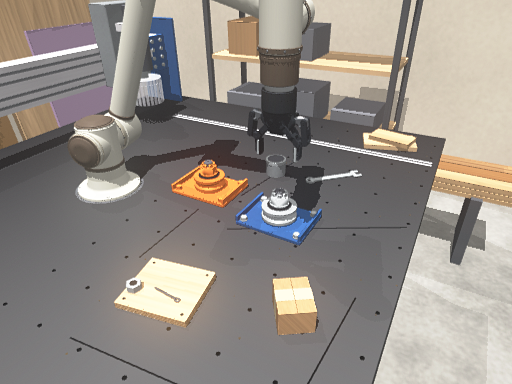

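View pics/side0.png

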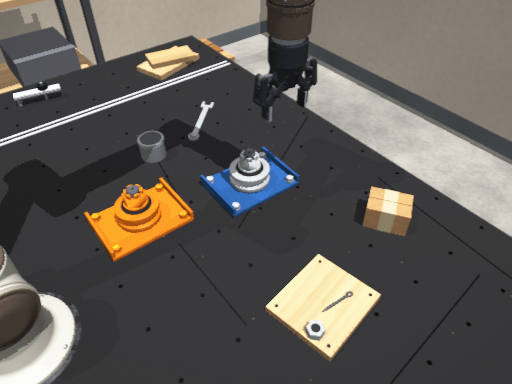

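View pics/wrist0.png

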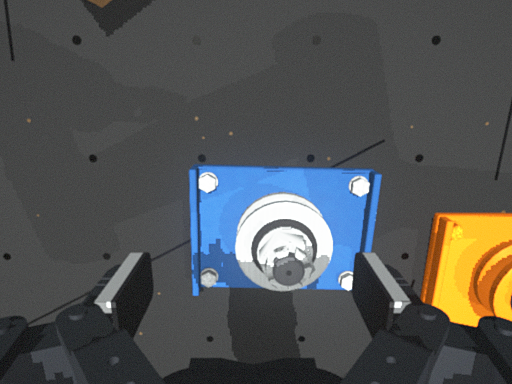

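```bash
cat > h.py <<'E'
import numpy as np, cv2
from scipy.spatial.transform import Rotation as R
from bench import *
def cam(n,st=None):
    c=calibration(n)
    K=(c['fx'],c['fy'],c['cx'],c['cy'])
    if n=='wrist':
        T=np.array(c['hand_eye']); Rt=R.from_quat(st['ee_rot']).as_matrix()
        return K,Rt@T[:3,:3],Rt@T[:3,3]+st['position']
    return K,R.from_quat(c['rotation']).as_matrix(),np.array(c['position'])
def proj(P,C):
    K,Rm,p=C; q=(np.atleast_2d(P)-p)@Rm
    return np.c_[K[2]+K[0]*q[:,0]/-q[:,2],K[3]+K[1]*q[:,1]/q[:,2]]
def ray(uv,C):
    K,Rm,p=C; d=Rm@np.array([(uv[0]-K[2])/K[0],-(uv[1]-K[3])/K[1],-1]); return p,d
def onz(uv,C,z):
    p,d=ray(uv,C); return p+d*(z-p[2])/d[2]
def crop(im,x0,y0,w,h,k,f):
    cv2.imwrite(f,cv2.resize(im[y0:y0+h,x0:x0+w],None,fx=k,fy=k,interpolation=cv2.INTER_CUBIC)[:,:,::-1])
def tri(obs):
    A=np.zeros((3,3));b=np.zeros(3)
    for uv,C in obs:
        p,d=ray(uv,C);d=d/np.linalg.norm(d);M=np.eye(3)-np.outer(d,d);A+=M;b+=M@p
    return np.linalg.solve(A,b)
E
python3 - <<'E'
from h import *
import pickle
for n in ["scene","side","wrist"]:
    im=cv2.imread(f"pics/{n}0.png")[:,:,::-1]
    x,y,w,h={'scene':(230,180,100,65),'side':(195,140,110,75),'wrist':(180,160,210,145)}[n]
    crop(im,x,y,w,h,{'scene':7,'side':7,'wrist':3.8}[n],f"pics/{n}0c.png")
im=cv2.imread("pics/side0.png")[:,:,::-1];crop(im,260,250,130,105,6,"pics/side0p.png")
im=cv2.imread("pics/scene0.png")[:,:,::-1];crop(im,110,250,115,80,6,"pics/scene0p.png")
s=read_state()
C=cam('wrist',s);print(onz((288,268),C,100))
for n,uv in [('scene',(279,190)),('side',(248,155))]: print(n,onz(uv,cam(n),100))
E
```

```text
[593.46908429  79.51715739 100.        ]
scene [589.11462475  85.80150353 100.        ]
side [585.91311831  78.51533422 100.        ]
```

View pics/scene0c.png

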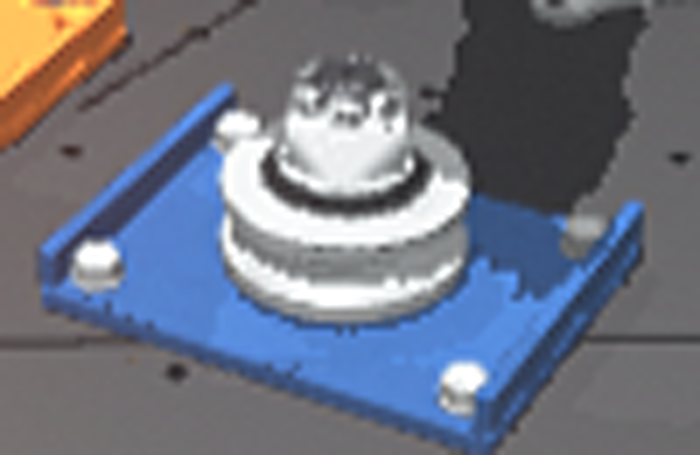

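View pics/side0c.png

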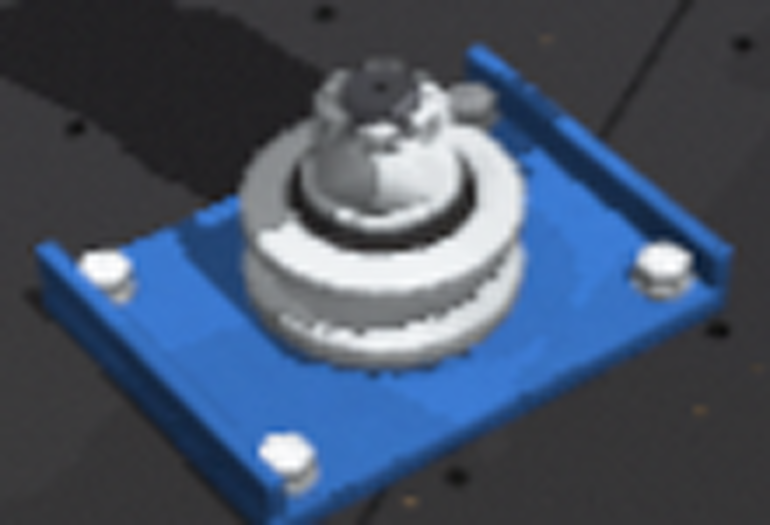

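View pics/wrist0c.png

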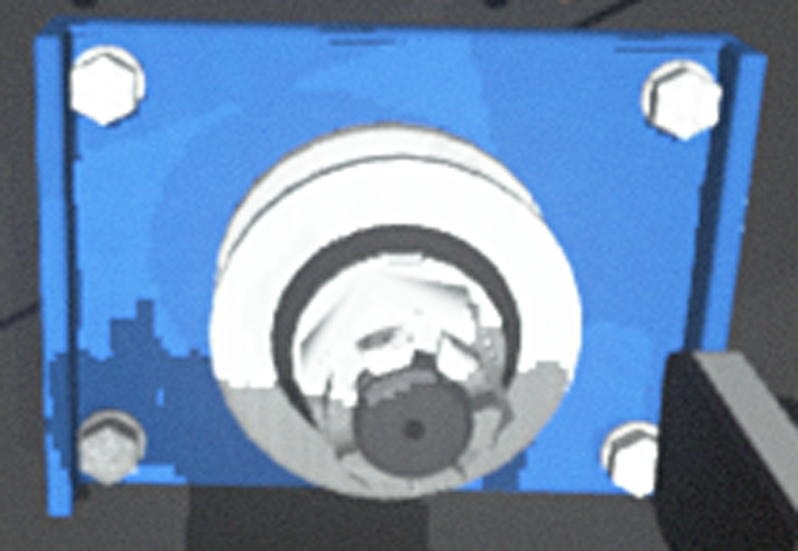

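View pics/side0p.png

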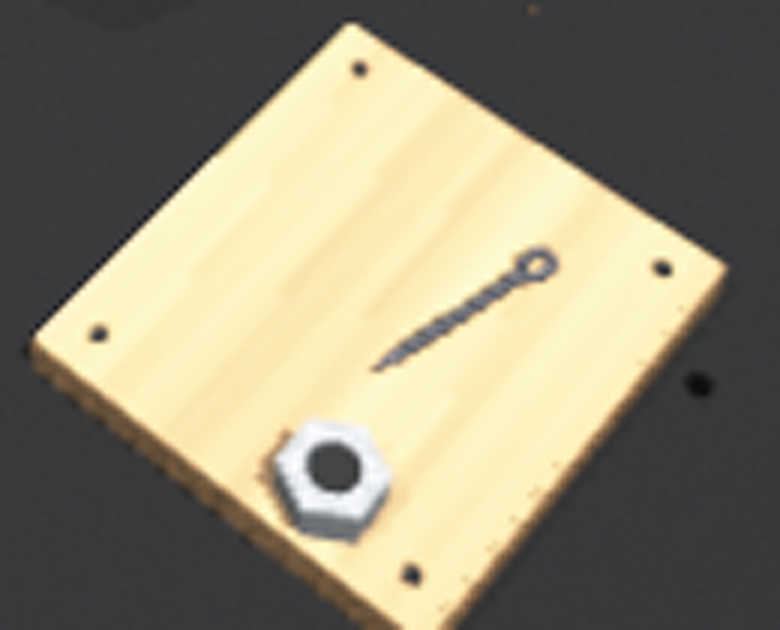

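View pics/scene0p.png

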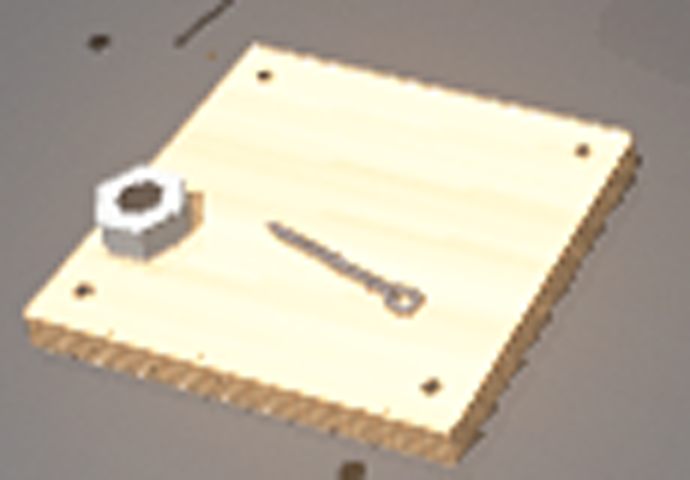

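```bash
python3 - <<'E'
from h import *
s=read_state();W=cam('wrist',s);S=cam('scene');D=cam('side')
o=[((288.7,273.2),W),((280,190.7),S),((249.3,152.6),D)]
print(tri(o),tri(o[:2]),tri(o[1:]),[onz(u,c,100) for u,c in o])
print([proj(tri(o),c)for u,c in o])
# pin eye / tip side crop -> px
for n,C,e,t,off in [('side',D,(537,265),(375,370),(260,250)),('scene',S,(404,300),(270,226),(110,250))]:
    E=onz((e[0]/6+off[0],e[1]/6+off[1]),C,20.8);T=onz((t[0]/6+off[0],t[1]/6+off[1]),C,20.8)
    print(n,E,T,np.linalg.norm(T-E),np.degrees(np.arctan2(*(T-E)[1::-1])))
# plate corners in wrist: top edge of ridge? bolts
b=[(105,87),(680,100),(108,447),(635,460)]
P=[onz((x/3.8+180,y/3.8+160),W,18) for x,y in b];print(P)
for i,j in((0,1),(2,3)): d=P[i]-P[j];print(np.degrees(np.arctan2(d[1],d[0])),np.linalg.norm(d))
print(np.mean(P,0))
E
```

```text
[593.19407936  83.80769458 100.40512521] [592.50695209  85.28873029  98.99552949] [593.43997136  83.27214921 100.44334611] [array([592.68857149,  84.75071877, 100.        ]), array([593.17297277,  83.69099836, 100.        ]), array([593.8891396 ,  83.92577169, 100.        ])]
[array([[288.21335624, 272.50071783]]), array([[280.02879032, 190.55504703]]), array([[249.09558432, 152.60218388]])]
side [ 539.86885009 -306.10437044   20.8       ] [ 472.08693373 -301.42195044   20.8       ] 67.94345620909674 176.04824745002242
scene [ 541.98395465 -306.00559646   20.8       ] [ 475.45646102 -301.39109548   20.8       ] 66.6873378424364 176.0321871582315
[array([673.13060769,  23.19448161,  18.        ]), array([510.25946256,  27.28835703,  18.        ]), array([676.72943614, 138.29869501,  18.        ]), array([513.81852246, 143.17213396,  18.        ])]
-1.439864643535811 162.9225881517301
-1.7134778068981014 162.98379122215994
[593.48450721  82.9884169   18.        ]
```

{"fn": "jog_arm", "kwargs": {"increments": [[-0.03, 0.011, 0.019, 0], [-0.06, 0.022, 0.038, 0], [-0.0837, 0.0312, 0.057, 0], [-0.0837, 0.0312, 0.057, 0], [-0.0837, 0.0312, 0.057, 0]]}}

```text
clock: 0.78
position: [593.8, 83.5, 191.0]
ee_rot: [0.707, -0.707, -0.0, 0.0]
contact_force: [0.3, -0.1, 0.7]
gripper_width: 85.7
```

```bash
python3 - <<'E'
from h import *
s=read_state();W=cam('wrist',s);im=get_image('wrist')
print(s['position'],s['ee_rot'],s['clock']);import pickle
p=proj([[593.3,83.7,100]],W)[0];print(p)
x,y=int(p[0])-60,int(p[1])-45;print(x,y);crop(im,x,y,120,90,6.6,'pics/w1c.png');crop(im,0,0,512,384,1,'pics/w1.png')
E
```

```text
[593.79719744  83.4862965  190.98225901] [ 7.07142635e-01 -7.07070766e-01 -2.10009511e-04  4.25981444e-04] 0.775
[254.22099695 204.78316441]
194 159
```

View pics/w1c.png

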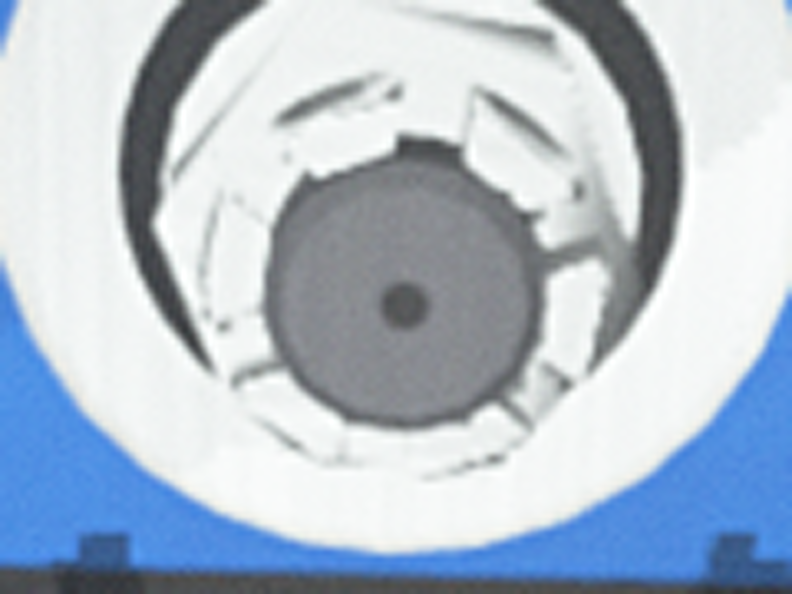

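View pics/w1.png

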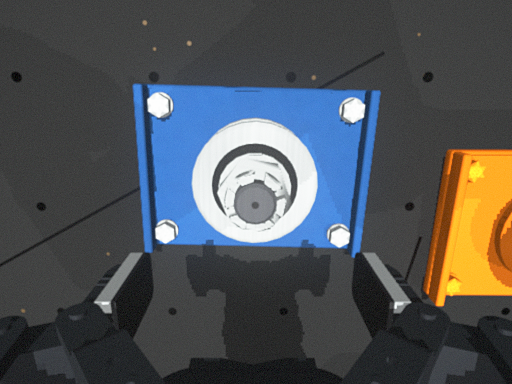

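```bash
cat >> h.py <<'E'
def rect(im,C,c,z,half,npx,f,ang=None,show=True):
    # top-down view, right=-x world, up=-y world
    g=np.array([[c[0]+half,c[1]-half,z],[c[0]-half,c[1]-half,z],[c[0]-half,c[1]+half,z],[c[0]+half,c[1]+half,z]])
    H=cv2.getPerspectiveTransform(proj(g,C).astype(np.float32),np.float32([[0,0],[npx,0],[npx,npx],[0,npx]]))
    o=cv2.warpPerspective(im,H,(npx,npx),flags=cv2.INTER_CUBIC)[:,:,::-1].copy()
    k=npx/2/half
    if ang is not None:
        for a in range(6):
            t=np.radians(ang+60*a); d=np.array([-np.cos(t),-np.sin(t)])
            p=lambda r:tuple(int(v) for v in npx/2+d*r*k)
            cv2.line(o,p(14.5),p(30),(0,0,255),1)
        cv2.circle(o,(npx//2,npx//2),int(21*k),(0,255,0),1);cv2.circle(o,(npx//2,npx//2),int(14.5*k),(0,255,0),1)
    cv2.imwrite(f,o)
E
python3 - <<'E'
from h import *
s=read_state();W=cam('wrist',s);im=get_image('wrist')
c=onz((255.2,205.2),W,100);print(c)
rect(im,W,c,98,32,560,'pics/r1.png',ang=21.5)
rect(im,W,c,98,32,560,'pics/r1b.png')
E
```

```text
[592.9220995   83.89113352 100.        ]
```

View pics/r1.png

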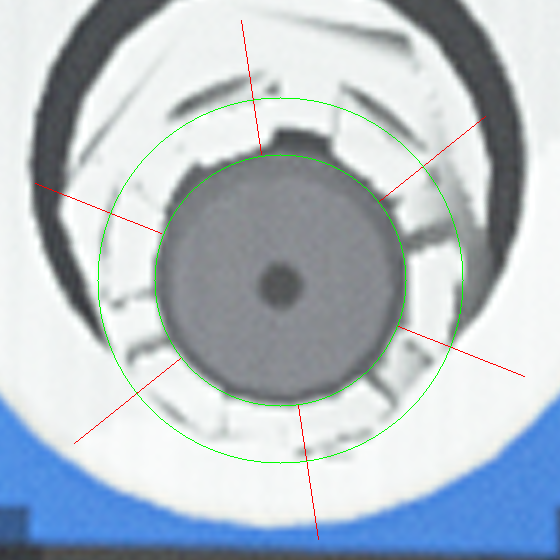

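View pics/r1b.png

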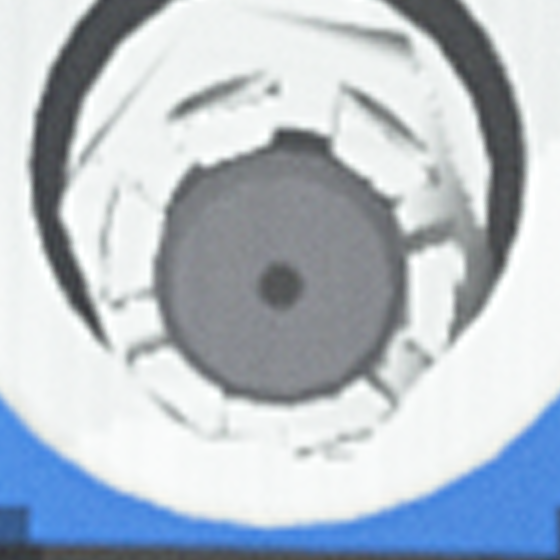

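{"fn": "jog_arm", "kwargs": {"increments": [[0, 0.0008, 0.02, -8], [0, 0.0008, 0.05, -16], [0, 0.0008, 0.07, -21.5], [0, 0.0008, 0.085, -21.5], [0, 0.0008, 0.1, -21.5], [0, 0.0008, 0.106, -21.5], [0, 0.0008, 0.106, -21.5]]}}

```text
clock: 1.75
position: [593.3, 83.1, 85.2]
ee_rot: [0.826, -0.563, -0.0, 0.0]
contact_force: [-0.3, -0.4, -0.2]
gripper_width: 85.8
```

```bash
python3 - <<'E'
from h import *
s=read_state();W=cam('wrist',s);im=get_image('wrist')
print({k:np.round(s[k],3) for k in s})
crop(im,0,0,512,384,1.5,'pics/w2.png')
E
```

```text
{'clock': np.float64(1.75), 'joints': array([ 0.409,  0.501, -0.258, -0.   , -0.813, -0.035]), 'joint_vel': array([ 0.004, -0.013,  0.013,  0.005, -0.003,  0.004]), 'joint_efforts': array([-3.9000e-02, -4.0274e+01,  1.4501e+01,  3.2140e+00,  1.5000e-02,
       -3.0000e-03]), 'position': array([593.274,  83.143,  85.164]), 'ee_rot': array([ 0.826, -0.563, -0.   ,  0.   ]), 'contact_force': array([-0.309, -0.374, -0.179]), 'wrist_torque': array([ 0.015, -0.041,  0.021]), 'gripper_width': np.float64(85.779)}
```

View pics/w2.png

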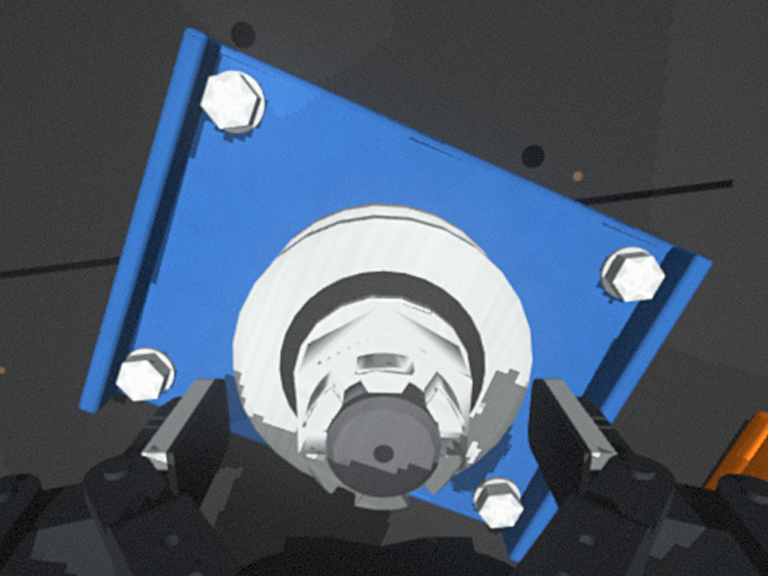

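{"fn": "jog_arm", "kwargs": {"increments": [[0, 0, 0, 0], [0, 0, 0, 0], [0, 0, 0, 0], [0, 0, 0, 0], [0, 0, 0, 0], [0, 0, 0, 0], [0, 0, 0, 0], [0, 0, 0, 0]], "hand": -1}}

```text
clock: 2.8
position: [592.4, 82.8, 86.6]
ee_rot: [0.826, -0.564, -0.001, 0.001]
contact_force: [-4.5, -0.6, 5.4]
gripper_width: 44.9
```

```bash
python3 - <<'E'
from h import *
s=read_state();W=cam('wrist',s);im=get_image('wrist')
print({k:np.round(s[k],3) for k in s})
M=R.from_quat(s['ee_rot']).as_matrix();print('yaw tool y cw from view-right',np.degrees(np.arctan2(M[1,1],M[0,1])))
crop(im,0,0,512,384,1.5,'pics/w3.png')
E
```

```text
{'clock': np.float64(2.8), 'joints': array([ 0.409,  0.499, -0.258, -0.   , -0.816, -0.036]), 'joint_vel': array([-0.   ,  0.001,  0.001, -0.001,  0.   ,  0.   ]), 'joint_efforts': array([  0.166, -37.689,  15.315,   3.459,   1.164,   0.239]), 'position': array([592.362,  82.793,  86.55 ]), 'ee_rot': array([ 0.826, -0.564, -0.001,  0.001]), 'contact_force': array([-4.486, -0.607,  5.393]), 'wrist_torque': array([-0.172,  1.245, -0.184]), 'gripper_width': np.float64(44.9)}
yaw tool y cw from view-right -158.62182178723234
```

View pics/w3.png

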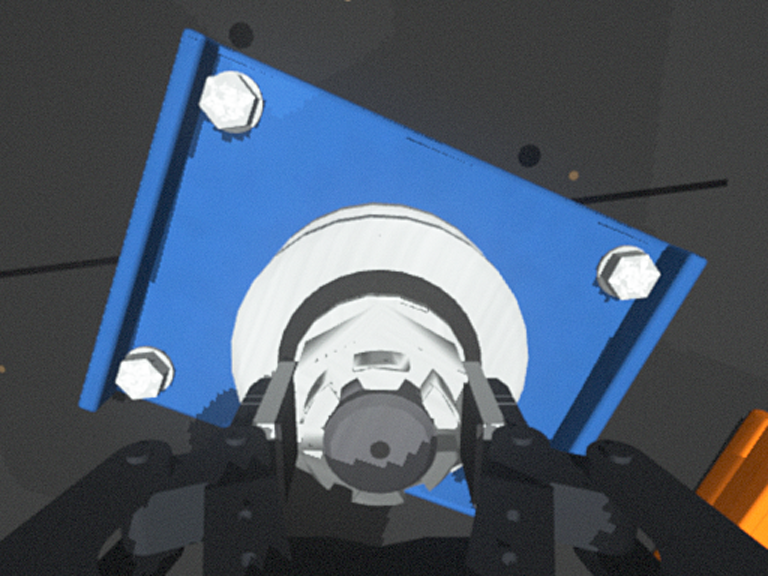

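{"fn": "jog_arm", "kwargs": {"increments": [[0, 0, 0, 3], [0, 0, 0, 6], [0, 0, 0, 9], [0, 0, 0, 12], [0, 0, 0, 15], [0, 0, 0, 18], [0, 0, 0, 21], [0, 0, 0, 24], [0, 0, 0, 27], [0, 0, 0, 30]]}}

```text
clock: 4.1
position: [592.0, 82.7, 86.7]
ee_rot: [-0.652, 0.758, 0.0, -0.001]
contact_force: [-0.9, 0.1, 0.1]
gripper_width: 44.4
```

```bash
cat > st.py <<'E'
from h import *
s=read_state()
M=R.from_quat(s['ee_rot']).as_matrix();print(s['clock'],s['position'].round(1),'yaw',np.degrees(np.arctan2(M[1,1],M[0,1])).round(2),'F',s['contact_force'].round(1),'T',s['wrist_torque'].round(2),s['gripper_width'].round(1),'q6',s['joints'][5].round(3),'zx,zy',M[:2,2].round(4),'eff6',s['joint_efforts'][5].round(2))
E
python3 st.py;python3 st.py
```

```text
Traceback (most recent call last):
  File "st.py", line 3, in <module>
    M=R.from_quat(s['ee_rot']).as_matrix();print(s['clock'],s['position'].round(1),'yaw',np.degrees(np.arctan2(M[1,1],M[0,1])).round(2),'F',s['contact_force'].round(1),'T',s['wrist_torque'].round(2),s['gripper_width'].round(1),'q6',s['joints'][5].round(3),'zx,zy',M[:2,2].round(4),'eff6',s['joint_efforts'][5].round(2))
                                                                                                                                                                                                       ^^^^^^^^^^^^^^^^^^^^^^^^
AttributeError: 'float' object has no attribute 'round'
Traceback (most recent call last):
  File "st.py", line 3, in <module>
    M=R.from_quat(s['ee_rot']).as_matrix();print(s['clock'],s['position'].round(1),'yaw',np.degrees(np.arctan2(M[1,1],M[0,1])).round(2),'F',s['contact_force'].round(1),'T',s['wrist_torque'].round(2),s['gripper_width'].round(1),'q6',s['joints'][5].round(3),'zx,zy',M[:2,2].round(4),'eff6',s['joint_efforts'][5].round(2))
                                                                                                                                                                                                       ^^^^^^^^^^^^^^^^^^^^^^^^
AttributeError: 'float' object has no attribute 'round'
```

```bash
sed -i "s/s\['gripper_width'\].round(1)/round(s['gripper_width'],1)/" st.py; python3 st.py
```

```text
4.1 [592.   82.7  86.7] yaw 171.4 F [-0.9  0.1  0.1] T [-0.06  0.26  0.43] 44.4 q6 -0.56 zx,zy [-0.0024 -0.001 ] eff6 -0.18
```

{"fn": "jog_arm", "kwargs": {"increments": [[0, 0, 0, 2.5], [0, 0, 0, 5]]}}

```text
clock: 4.35
position: [592.0, 82.7, 86.7]
ee_rot: [-0.619, 0.786, 0.0, -0.001]
contact_force: [0.2, -0.6, -0.5]
gripper_width: 44.6
```

```bash
python3 st.py
```

```text
4.35 [592.   82.7  86.7] yaw 166.43 F [ 0.2 -0.6 -0.5] T [-0.02 -0.01  0.48] 44.6 q6 -0.647 zx,zy [-0.0023 -0.0014] eff6 -0.23
```

{"fn": "jog_arm", "kwargs": {"increments": [[0, 0, 0, 2.5], [0, 0, 0, 5]]}}

```text
clock: 4.6
position: [591.9, 82.8, 86.7]
ee_rot: [-0.584, 0.812, -0.0, -0.001]
contact_force: [0.0, 0.1, -0.9]
gripper_width: 44.9
```

```bash
python3 st.py
```

```text
4.6 [591.9  82.8  86.7] yaw 161.47 F [ 0.   0.1 -0.9] T [-0.11 -0.02  0.51] 44.9 q6 -0.734 zx,zy [-0.0022 -0.0018] eff6 -0.23
```

{"fn": "jog_arm", "kwargs": {"increments": [[0, 0, 0, 2.5], [0, 0, 0, 5]]}}

```text
clock: 4.85
position: [591.9, 82.8, 86.7]
ee_rot: [-0.548, 0.836, -0.0, -0.002]
contact_force: [-0.2, -0.8, -1.9]
gripper_width: 44.8
```

```bash
python3 st.py
```

```text
4.85 [591.9  82.8  86.7] yaw 156.51 F [-0.2 -0.8 -1.9] T [-0.04  0.    0.47] 44.8 q6 -0.821 zx,zy [-0.0022 -0.0022] eff6 -0.23
```

{"fn": "jog_arm", "kwargs": {"increments": [[0, 0, 0, 2.5], [0, 0, 0, 5]]}}

```text
clock: 5.1
position: [591.8, 82.8, 86.7]
ee_rot: [-0.512, 0.859, -0.001, -0.002]
contact_force: [-0.1, -0.2, -1.0]
gripper_width: 45.2
```

```bash
python3 st.py
```

```text
5.1 [591.8  82.8  86.7] yaw 151.54 F [-0.1 -0.2 -1. ] T [-0.05 -0.04  0.42] 45.2 q6 -0.909 zx,zy [-0.0022 -0.0026] eff6 -0.23
```

{"fn": "jog_arm", "kwargs": {"increments": [[0, 0, 0, 2.5], [0, 0, 0, 5]]}}

```text
clock: 5.35
position: [591.8, 82.8, 86.7]
ee_rot: [-0.474, 0.881, -0.001, -0.002]
contact_force: [-0.3, 0.0, -1.3]
gripper_width: 44.4
```

```bash
python3 st.py
```

```text
5.35 [591.8  82.8  86.7] yaw 146.58 F [-0.3  0.  -1.3] T [ 0.   -0.06  0.47] 44.4 q6 -0.996 zx,zy [-0.0021 -0.003 ] eff6 -0.23
```

{"fn": "jog_arm", "kwargs": {"increments": [[0, 0, 0, 2.5], [0, 0, 0, 5]]}}

```text
clock: 5.6
position: [591.7, 82.8, 86.7]
ee_rot: [-0.437, 0.899, -0.001, -0.002]
contact_force: [-0.2, -0.0, -2.0]
gripper_width: 44.7
```

```bash
python3 st.py
```

```text
5.6 [591.7  82.8  86.7] yaw 141.85 F [-0.2 -0.  -2. ] T [-0.02  0.1   1.42] 44.7 q6 -1.08 zx,zy [-0.0022 -0.0042] eff6 -1.23
```

{"fn": "jog_arm", "kwargs": {"increments": [[0, 0, 0, 2.5], [0, 0, 0, 5]]}}

```text
clock: 5.85
position: [591.7, 82.9, 86.7]
ee_rot: [-0.4, 0.917, -0.002, -0.002]
contact_force: [-0.5, 0.0, -0.9]
gripper_width: 44.8
```

```bash
python3 st.py
```

```text
5.85 [591.7  82.9  86.7] yaw 137.16 F [-0.5  0.  -0.9] T [0.02 0.08 1.37] 44.8 q6 -1.164 zx,zy [-0.0022 -0.0056] eff6 -1.21
```

{"fn": "jog_arm", "kwargs": {"increments": [[0, 0, 0, 2.5], [0, 0, 0, 5]]}}

```text
clock: 6.1
position: [591.7, 83.0, 86.7]
ee_rot: [-0.362, 0.932, -0.003, -0.002]
contact_force: [-0.5, -0.2, -0.9]
gripper_width: 45.1
```

```bash
python3 st.py
```

```text
6.1 [591.7  83.   86.7] yaw 132.46 F [-0.5 -0.2 -0.9] T [0.06 0.06 1.44] 45.1 q6 -1.248 zx,zy [-0.0023 -0.0071] eff6 -1.21
```

{"fn": "jog_arm", "kwargs": {"increments": [[0, 0, 0, 3.5], [0, 0, 0, 7], [0, 0, 0, 10.5], [0, 0, 0, 13.5], [0, 0, 0, 13.5]]}}

```text
clock: 6.72
position: [591.6, 83.1, 86.7]
ee_rot: [-0.252, 0.968, -0.003, -0.002]
contact_force: [-0.7, -0.5, -1.3]
gripper_width: 44.6
```

```bash
python3 st.py; python3 - <<'E'
from h import *
s=read_state();W=cam('wrist',s);im=get_image('wrist')
crop(im,0,0,512,384,1.5,'pics/w4.png')
E
```

```text
6.725 [591.6  83.1  86.7] yaw 119.18 F [-0.7 -0.5 -1.3] T [0.07 0.06 1.03] 44.6 q6 -1.481 zx,zy [-0.0024 -0.0078] eff6 -1.07
```

View pics/w4.png

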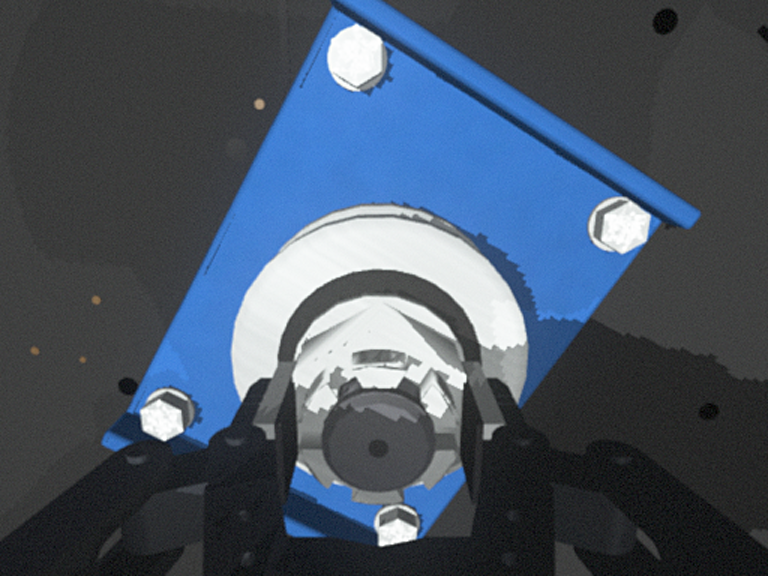

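```bash
python3 - <<'E'
from h import *
s=read_state();W=cam('wrist',s)
b=np.array([(357,57),(621,225),(166,415),(398,524)])/1.5
P=[onz(x,W,18) for x in b]
for i,j,o in((0,1,90),(2,3,90),(0,2,0),(1,3,0)):
    d=P[i]-P[j];a=np.degrees(np.arctan2(d[1],d[0]));print(i,j,a,(a-o+90)%180-90,np.linalg.norm(d))
print(np.mean(P,0))
# w1 view bolts
class Z:0
st=dict(position=np.array([593.797,83.486,190.98]),ee_rot=np.array([7.07142635e-01,-7.07070766e-01,-2.10009511e-04,4.25981444e-04]))
W=cam('wrist',st)
im=cv2.imread('pics/w1.png')[:,:,::-1]
crop(im,130,75,260,185,3,'pics/w1plate.png')
E
```

```text
0 1 -91.46884704424821 -1.4688470442482071 115.65513512422208
2 3 -90.1333703562385 -0.13337035623851534 114.50465219127489
0 2 178.44161566432982 -1.5583843356702118 163.8108360373161
1 3 178.0200205737948 -1.9799794262052046 161.14836227394957
[591.83098613  82.988876    18.        ]
```

View pics/w1plate.png

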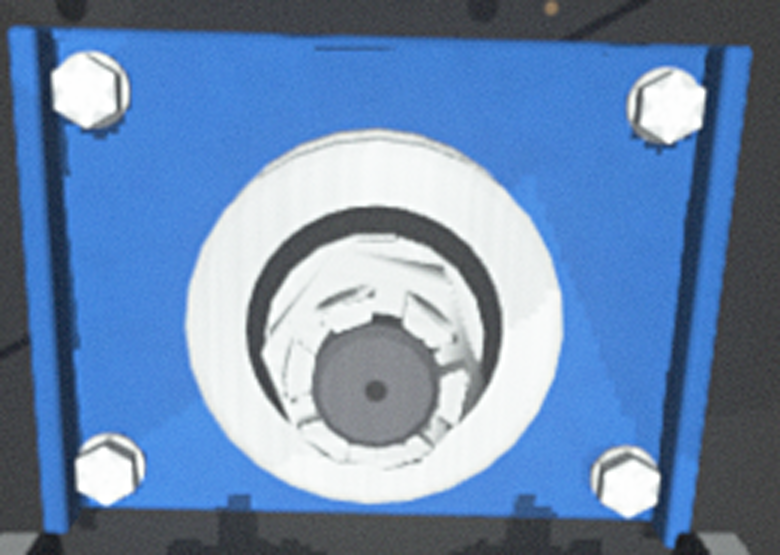

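{"fn": "jog_arm", "kwargs": {"increments": [[0, 0, 0, 0.6], [0, 0, 0, 1.2], [0, 0, 0, 1.2]]}}

```text
clock: 7.15
position: [591.6, 83.1, 86.7]
ee_rot: [-0.242, 0.97, -0.003, -0.002]
contact_force: [-0.9, 0.5, -2.0]
gripper_width: 44.3
```

```bash
python3 st.py
```

```text
7.15 [591.6  83.1  86.7] yaw 117.98 F [-0.9  0.5 -2. ] T [0.08 0.08 1.37] 44.3 q6 -1.502 zx,zy [-0.0024 -0.0077] eff6 -1.39
```

{"fn": "jog_arm", "kwargs": {"increments": [[0, 0, 0, 0], [0, 0, 0, 0], [0, 0, 0, 0], [0, 0, 0, 0], [0, 0, -0.02, 0], [0, 0, -0.05, 0], [0, 0, -0.08, 0], [0, 0, -0.104, 0], [0, 0, -0.104, 0], [0, 0, -0.104, 0]], "hand": 1}}

```text
clock: 8.4
position: [591.2, 83.8, 189.7]
ee_rot: [-0.241, 0.97, -0.003, -0.003]
contact_force: [0.2, -0.6, -0.6]
gripper_width: 85.7
```

```bash
python3 st.py; python3 - <<'E'
from h import *
s=read_state();W=cam('wrist',s);im=get_image('wrist')
p=proj([[592.9,83.9,100]],W)[0];print(p)
x,y=int(p[0])-60,int(p[1])-45;print(x,y);crop(im,x,y,120,90,6.6,'pics/w5c.png')
cv2.imwrite('pics/w5.png',im[:,:,::-1])
rect(im,W,(592.9,83.9),98,32,560,'pics/r5.png',ang=-1.5)
E
```

```text
8.4 [591.2  83.8 189.7] yaw 117.95 F [ 0.2 -0.6 -0.6] T [ 0.07  0.01 -0.02] 85.7 q6 -1.501 zx,zy [-0.0041 -0.0077] eff6 -0.0
[252.66335961 206.99773303]
192 161
```

View pics/w5c.png

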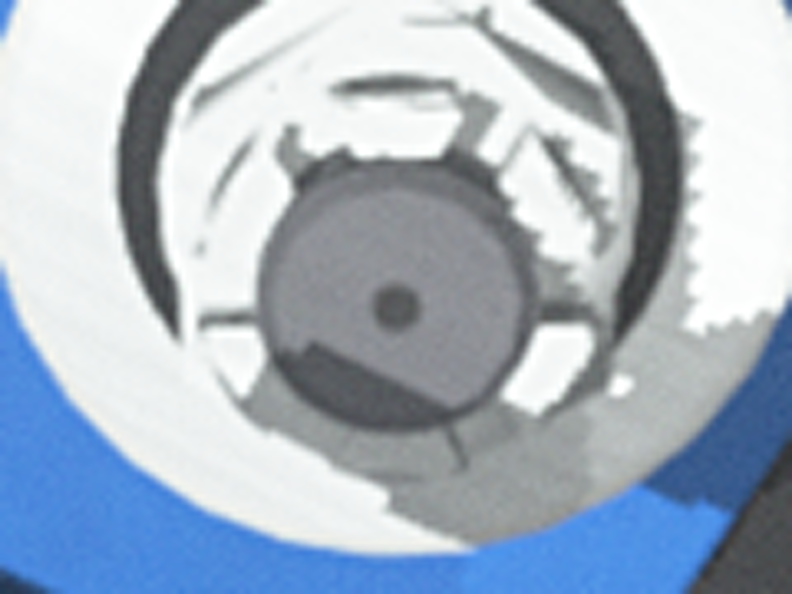

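View pics/r5.png

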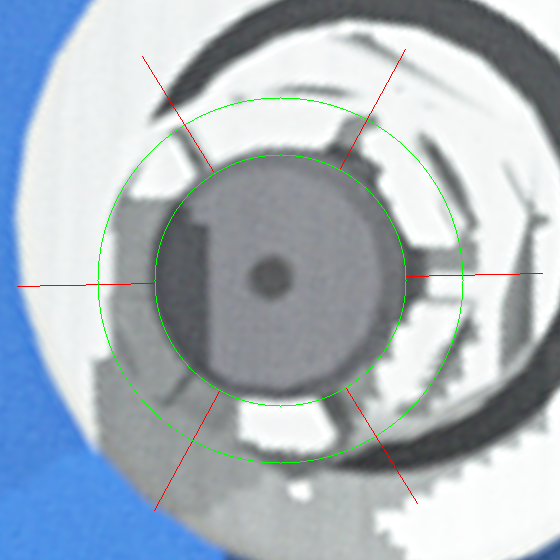

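```bash
cat >> h.py <<'E'
def togo(s,P,yaw=None):
    M=R.from_quat(s['ee_rot']).as_matrix(); d=M.T@(np.array(P)-s['position'])/1000
    y=np.degrees(np.arctan2(M[1,1],M[0,1])); t=0 if yaw is None else y-yaw
    return d.round(4),round(t,2)
E
python3 - <<'E'
from h import *
s=read_state();W=cam('wrist',s);print(onz((252,207.5),W,100))
print(togo(s,(530,-305,120),86)); print(togo(s,(530,-305,190),86))
E
```

```text
[593.1298551   83.46099242 100.        ]
(array([ 0.2355, -0.3144,  0.0728]), np.float64(31.95))
(array([ 0.2361, -0.3147,  0.0028]), np.float64(31.95))
```

{"fn": "jog_arm", "kwargs": {"increments": [[0.025, -0.033, 0.0, 4], [0.056, -0.075, 0.0, 10], [0.09, -0.12, 0.002, 16], [0.124, -0.165, 0.003, 22], [0.158, -0.21, 0.01, 28], [0.192, -0.256, 0.03, 32], [0.22, -0.294, 0.055, 32], [0.2355, -0.3144, 0.0728, 32], [0.2355, -0.3144, 0.0728, 32], [0.2355, -0.3144, 0.0728, 32]]}}

```text
clock: 9.7
position: [530.1, -304.6, 119.6]
ee_rot: [0.035, 0.999, -0.004, -0.003]
contact_force: [-0.3, -0.1, 0.3]
gripper_width: 85.3
```

```bash
python3 st.py; python3 - <<'E'
from h import *
s=read_state();W=cam('wrist',s);im=get_image('wrist')
cv2.imwrite('pics/w6.png',cv2.resize(im,None,fx=1.5,fy=1.5,interpolation=cv2.INTER_CUBIC)[:,:,::-1])
print(proj([[541,-306,20.8],[473.5,-301.4,20.8]],W))
E
```

```text
9.7 [ 530.1 -304.6  119.6] yaw 85.97 F [-0.3 -0.1  0.3] T [ 0.07 -0.05  0.03] 85.3 q6 -1.396 zx,zy [-0.0057 -0.0081] eff6 -0.0
[[252.74867917 214.84690375]
 [252.43108566 115.93395578]]
```

View pics/w6.png

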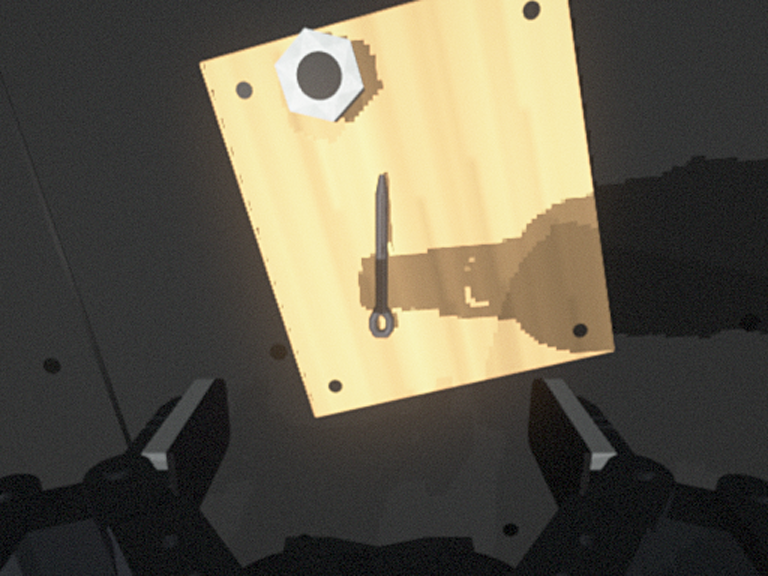

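```bash
python3 - <<'E'
from h import *
s=read_state();W=cam('wrist',s)
E=onz((381.5/1.5,322/1.5),W,20.8);T=onz((382/1.5,174/1.5),W,20.8);d=T-E
print(E,T,np.linalg.norm(d),np.degrees(np.arctan2(d[1],d[0])))
u=d/np.linalg.norm(d)
for off in (8,):
  G=E-u*off; print(G, togo(s,(G[0],G[1],60),85.5), togo(s,(G[0],G[1],36),85.5))
im=get_image('wrist')
crop(im,225,100,60,140,4,'pics/w6c.png')
E
```

```text
[ 541.73492942 -304.63415817   20.8       ] [ 474.23055034 -299.75788353   20.8       ] 67.6802722366155 175.86833454577638
[ 549.71413835 -305.21054766   20.8       ] (array([-0.0194,  0.001 ,  0.0602]), np.float64(0.51)) (array([-0.0195,  0.0012,  0.0842]), np.float64(0.51))
```

View pics/w6c.png

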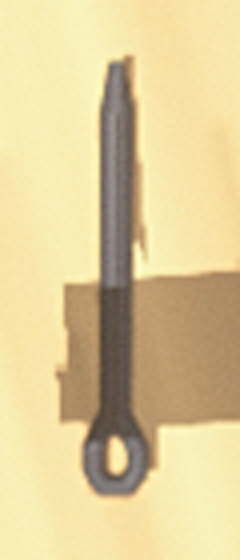

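{"fn": "jog_arm", "kwargs": {"increments": [[-0.01, 0.0005, 0.02, 0.3], [-0.0195, 0.0008, 0.045, 0.3], [-0.0199, 0.0008, 0.06, 0.3], [-0.0199, 0.001, 0.07, 0.3], [-0.0199, 0.001, 0.07, 0.3], [-0.0199, 0.001, 0.07, 0.3]], "hand": -0.3}}

```text
clock: 10.55
position: [550.7, -305.3, 51.3]
ee_rot: [0.037, 0.999, -0.005, -0.001]
contact_force: [-0.2, 0.9, 0.3]
gripper_width: 29.7
```

```bash
python3 st.py; python3 - <<'E'
from h import *
s=read_state();W=cam('wrist',s);im=get_image('wrist')
cv2.imwrite('pics/w7.png',cv2.resize(im,None,fx=1.5,fy=1.5,interpolation=cv2.INTER_CUBIC)[:,:,::-1])
E
```

```text
10.55 [ 550.7 -305.3   51.3] yaw 85.74 F [-0.2  0.9  0.3] T [0.01 0.   0.07] 29.7 q6 -1.409 zx,zy [-0.0025 -0.009 ] eff6 -0.0
```

View pics/w7.png

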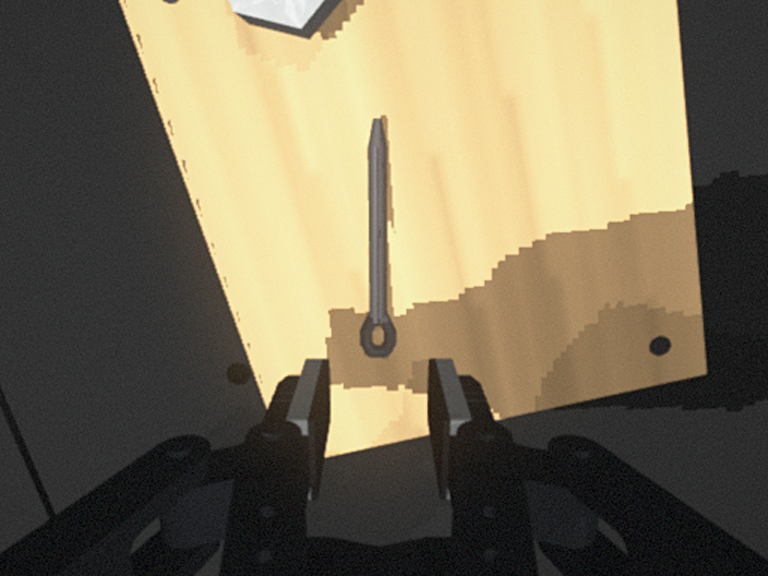

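```bash
python3 - <<'E'
from h import *
s=read_state();W=cam('wrist',s)
E=onz((378/1.5,336/1.5),W,20.8);T=onz((377.5/1.5,120/1.5),W,20.8);d=T-E
print(E,T,np.linalg.norm(d),np.degrees(np.arctan2(d[1],d[0])))
E=T-68.5*d/np.linalg.norm(d)
u=d/np.linalg.norm(d);G=E-8.5*u
print(E,togo(s,(G[0],G[1],36.5),85.8))
E
```

```text
[ 541.08331582 -305.05433578   20.8       ] [ 474.09670126 -300.11666651   20.8       ] 67.16834900280622 175.78427874714575
[ 542.41136382 -305.1522279    20.8       ] (array([-0.0001, -0.0003,  0.015 ]), np.float64(-0.06))
```

{"fn": "jog_arm", "kwargs": {"increments": [[0, 0, 0.007, 0], [0, 0, 0.012, 0], [0, 0, 0.0152, 0], [0, 0, 0.0152, 0], [0, 0, 0.0152, 0]]}}

```text
clock: 11.22
position: [550.9, -305.5, 36.3]
ee_rot: [0.037, 0.999, -0.005, -0.001]
contact_force: [-0.0, 0.2, -0.0]
gripper_width: 29.6
```

```bash
python3 st.py
```

```text
11.225 [ 550.9 -305.5   36.3] yaw 85.74 F [-0.   0.2 -0. ] T [-0.02 -0.03  0.04] 29.6 q6 -1.41 zx,zy [-0.002  -0.0092] eff6 -0.0
```

{"fn": "jog_arm", "kwargs": {"increments": [[0, 0, 0, 0], [0, 0, 0, 0], [0, 0, 0, 0], [0, 0, 0, 0], [0, 0, 0, 0]], "hand": -1}}

```text
clock: 11.85
position: [551.1, -305.6, 36.6]
ee_rot: [0.037, 0.999, -0.005, -0.001]
contact_force: [-0.5, -0.2, 2.7]
gripper_width: 6.8
```

```bash
python3 st.py; python3 - <<'E'
from h import *
s=read_state();W=cam('wrist',s);im=get_image('wrist')
cv2.imwrite('pics/w8.png',cv2.resize(im,None,fx=1.5,fy=1.5,interpolation=cv2.INTER_CUBIC)[:,:,::-1])
E
```

```text
11.85 [ 551.1 -305.6   36.6] yaw 85.75 F [-0.5 -0.2  2.7] T [ 0.1   0.08 -0.  ] 6.8 q6 -1.41 zx,zy [-0.0015 -0.0094] eff6 0.0
```

View pics/w8.png

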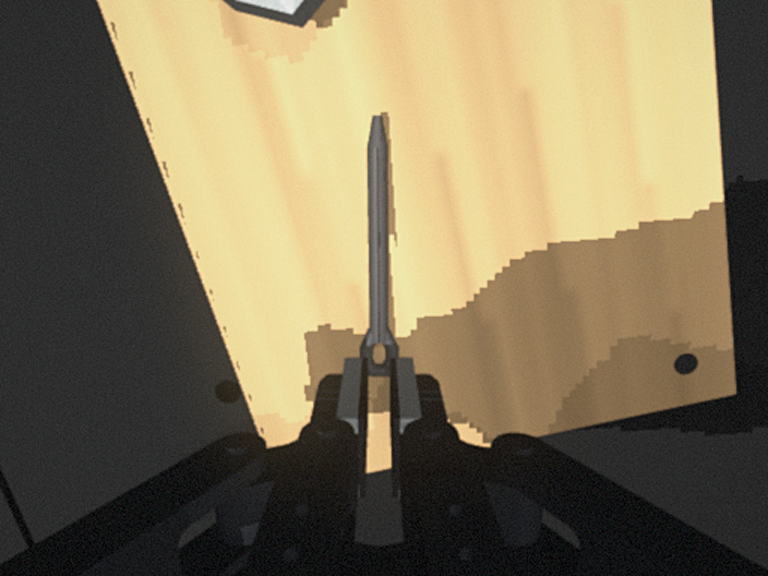

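```bash
python3 - <<'E'
from h import *
s=read_state();W=cam('wrist',s)
E=onz((378.5/1.5,353/1.5),W,20.8);T=onz((377/1.5,117/1.5),W,20.8);d=T-E
print(E,T,np.linalg.norm(d),np.degrees(np.arctan2(d[1],d[0])))
for x in (9,11,13): print(x,proj(s['position']+R.from_quat(s['ee_rot']).apply([x,0,15.8]),W)*1.5)
im=cv2.imread('pics/w8.png')[:,:,::-1];crop(im,320,300,120,120,5,'pics/w8c.png')
E
```

```text
[ 540.70216328 -304.93329354   20.8       ] [ 473.88389825 -300.28973634   20.8       ] 66.97942344469473 176.02460268879298
9 [[378.38227218 357.21786891]]
11 [[378.37462609 351.08240884]]
13 [[378.36692122 344.89977389]]
```

View pics/w8c.png

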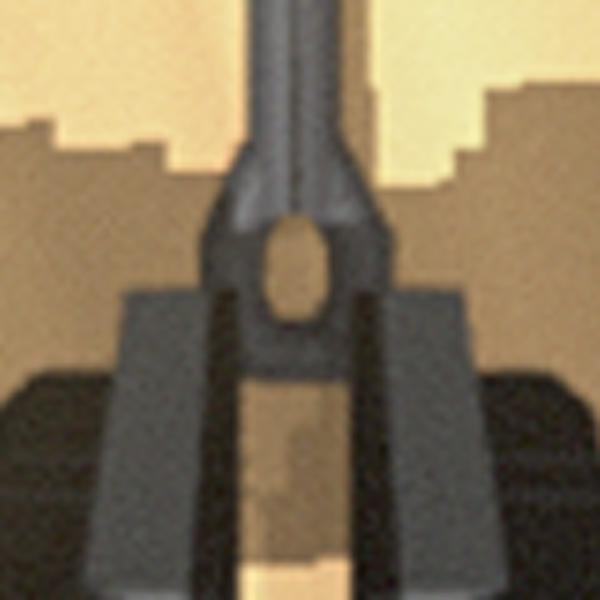

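{"fn": "jog_arm", "kwargs": {"increments": [[0, 0, 0, 0], [0, 0, 0, 0], [0.0022, 0, 0, 0], [0.0046, 0, 0, 0], [0.0046, 0, 0, 0]], "hand": -0.5}}

```text
clock: 12.52
position: [546.2, -305.2, 36.6]
ee_rot: [0.037, 0.999, -0.005, -0.001]
contact_force: [-0.2, 0.0, 0.2]
gripper_width: 21.0
```

{"fn": "jog_arm", "kwargs": {"increments": [[0, 0, 0, 0], [0, 0, 0, 0], [0, 0, 0, 0], [0, 0, 0, 0], [0, 0, 0, 0]], "hand": -1}}

```text
clock: 13.15
position: [546.3, -305.3, 36.8]
ee_rot: [0.037, 0.999, -0.005, -0.001]
contact_force: [-0.6, 0.4, 3.1]
gripper_width: 8.2
```

```bash
python3 st.py; python3 - <<'E'
from h import *
s=read_state();W=cam('wrist',s);im=get_image('wrist')
im=cv2.resize(im,None,fx=1.5,fy=1.5,interpolation=cv2.INTER_CUBIC)
cv2.imwrite('pics/w9.png',im[:,:,::-1]);crop(im,320,300,120,120,5,'pics/w9c.png')
E
```

```text
13.15 [ 546.3 -305.3   36.8] yaw 85.75 F [-0.6  0.4  3.1] T [ 0.06  0.15 -0.  ] 8.2 q6 -1.409 zx,zy [-0.0015 -0.0095] eff6 0.0
```

View pics/w9c.png

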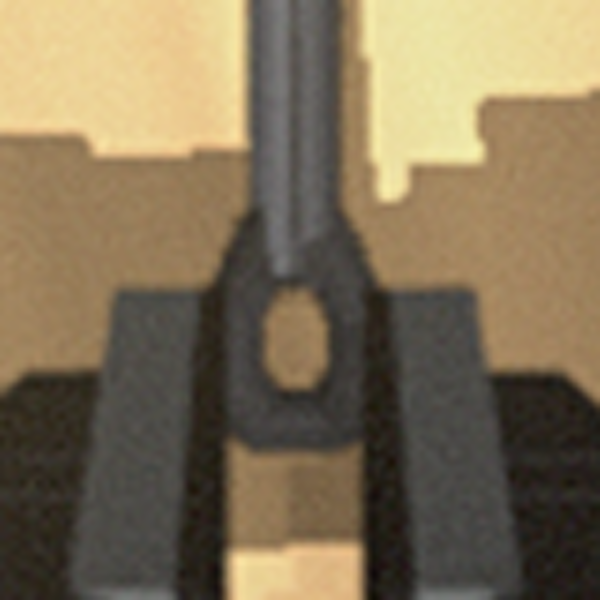

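{"fn": "jog_arm", "kwargs": {"increments": [[0, 0, -0.003, 0], [0, 0, -0.01, 0], [0, 0, -0.025, 0], [0, 0, -0.05, 0], [0, 0, -0.075, 0], [0, 0, -0.09, 0], [0, 0, -0.09, 0], [0, 0, -0.09, 0]]}}

```text
clock: 14.2
position: [545.8, -304.1, 126.0]
ee_rot: [0.037, 0.999, -0.004, -0.001]
contact_force: [-0.5, 0.3, -0.4]
gripper_width: 8.2
```

```bash
python3 st.py; python3 - <<'E'
from h import *
s=read_state();W=cam('wrist',s);im=get_image('wrist')
im=cv2.resize(im,None,fx=1.5,fy=1.5,interpolation=cv2.INTER_CUBIC)
cv2.imwrite('pics/w10.png',im[:,:,::-1]);crop(im,300,90,160,330,1.8,'pics/w10c.png')
for n in('side','scene'):
    im=get_image(n);p=proj(s['position'],cam(n))[0].astype(int);print(n,p)
    crop(im,p[0]-60,p[1]-45,120,90,6,f'pics/{n}10.png')
E
```

```text
14.2 [ 545.8 -304.1  126. ] yaw 85.73 F [-0.5  0.3 -0.4] T [-0.01  0.04  0.03] 8.2 q6 -1.407 zx,zy [-0.003  -0.0087] eff6 0.0
side [359 258]
scene [172 262]
```

View pics/w10.png

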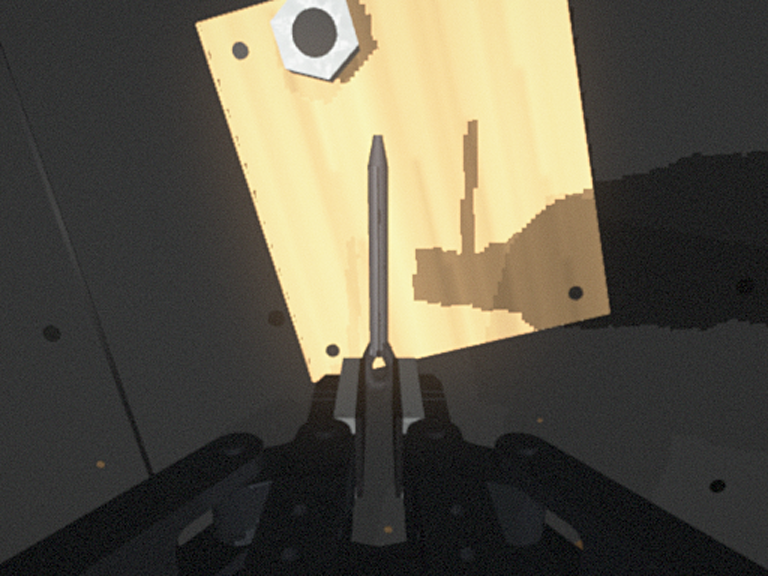

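View pics/side10.png

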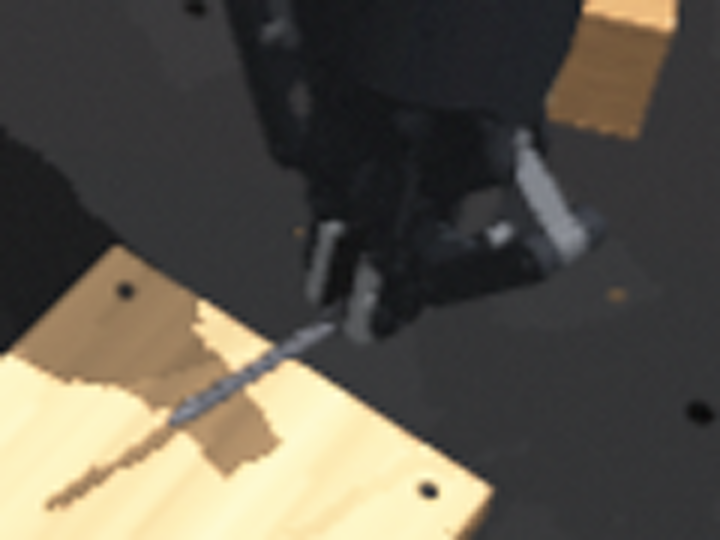

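View pics/scene10.png

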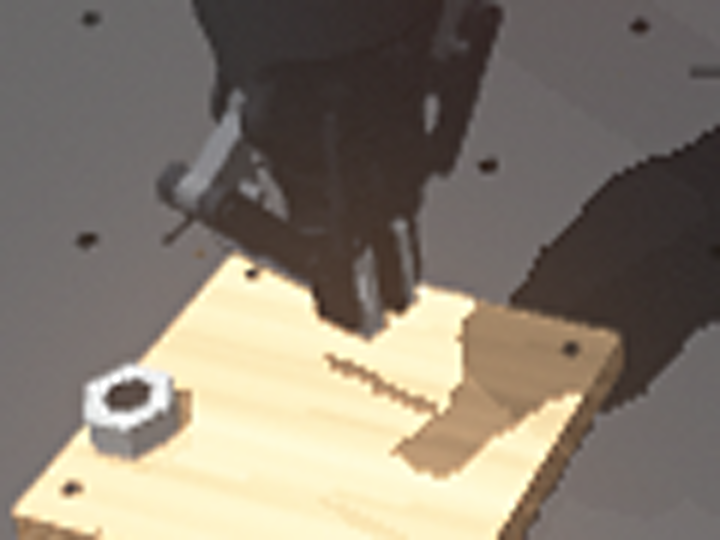

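```bash
python3 - <<'E'
from h import *
s=read_state();W=cam('wrist',s)
w9=cv2.imread('pics/w9.png')[:,:,::-1];w10=cv2.imread('pics/w10.png')[:,:,::-1]
o=np.hstack([w9[100:400,330:430],w10[100:400,330:430]]);crop(o,0,0,200,300,2,'pics/cmp.png')
T=tri([((377/1.5,137/1.5),W),((172/6+299,418/6+213),cam('side'))]);print(T,proj(T,W)*1.5,proj(T,cam('side')))
M=R.from_quat(s['ee_rot']).as_matrix();print('tip in tool',M.T@(T-s['position']))
E
```

```text
[ 473.77370356 -299.4683984   109.991903  ] [[376.43480739 137.53580587]] [[327.55023332 282.64386745]]
tip in tool [72.21593959 -0.44110609 15.8380175 ]
```

View pics/cmp.png

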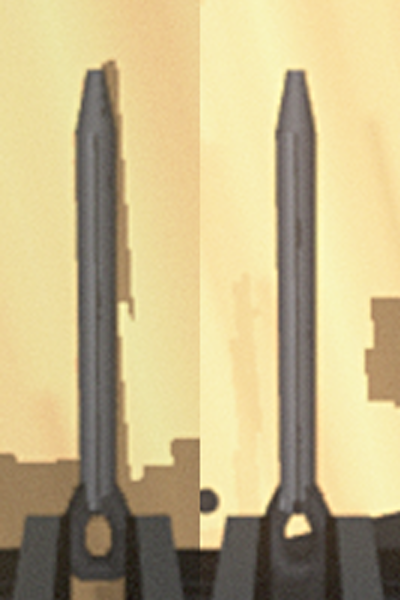

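```bash
cat >> h.py <<'E'
AX=np.array([593.05,83.7]); HA=np.radians(-1.5)
def tcp_for(d,yaw=88.35,z=109.0,eye=(4.7,-0.1),ax=AX,ha=HA):
    h=np.array([np.cos(ha),np.sin(ha)]); E=ax+h*d
    ty=np.radians(yaw); y=np.array([np.cos(ty),np.sin(ty)]); x=np.array([-y[1],y[0]]) # tool x for z down
    t=E-eye[0]*x-eye[1]*y
    return np.array([t[0],t[1],z])
E
python3 - <<'E'
from h import *
s=read_state();M=R.from_quat(s['ee_rot']).as_matrix();print(M.round(4))
P=tcp_for(105,z=140);print(P,togo(s,P,88.35))
E
```

```text
[[-0.9972  0.0742 -0.0037]
 [ 0.0742  0.9972 -0.0088]
 [ 0.0031 -0.0091 -1.    ]]
[702.71494975  80.91604739 140.        ] (array([-0.1278,  0.3956, -0.0184]), np.float64(-2.6))
```

{"fn": "jog_arm", "kwargs": {"increments": [[-0.01, 0.03, -0.018, 0], [-0.023, 0.07, -0.025, -1], [-0.038, 0.118, -0.025, -2], [-0.054, 0.168, -0.025, -2.6], [-0.07, 0.218, -0.025, -2.6], [-0.086, 0.268, -0.025, -2.6], [-0.102, 0.318, -0.025, -2.6], [-0.117, 0.362, -0.022, -2.6], [-0.1278, 0.3956, -0.0184, -2.6], [-0.1278, 0.3956, -0.0184, -2.6]]}}

```text
clock: 15.6
position: [702.9, 83.5, 138.0]
ee_rot: [0.013, 1.0, -0.005, -0.003]
contact_force: [-0.2, -1.3, -1.1]
gripper_width: 8.1
```

```bash
python3 st.py; python3 - <<'E'
from h import *
s=read_state();M=R.from_quat(s['ee_rot']).as_matrix();print(M.round(4))
print(togo(s,tcp_for(105,z=109),88.35))
E
```

```text
15.6 [702.9  83.5 138. ] yaw 88.53 F [-0.2 -1.3 -1.1] T [ 0.04  0.01 -0.03] 8.1 q6 -1.949 zx,zy [-0.0058 -0.0094] eff6 -0.05
[[-0.9997  0.0257 -0.0058]
 [ 0.0258  0.9996 -0.0094]
 [ 0.0056 -0.0095 -0.9999]]
(array([-0.0001, -0.0023,  0.029 ]), np.float64(0.18))
```

{"fn": "jog_arm", "kwargs": {"increments": [[0, -0.0012, 0.01, 0], [0, -0.0023, 0.02, 0.1], [0, -0.0023, 0.0285, 0.1], [0, -0.0023, 0.0285, 0.1], [0, -0.0023, 0.0285, 0.1]]}}

```text
clock: 16.23
position: [702.9, 80.6, 109.9]
ee_rot: [0.014, 1.0, -0.005, -0.002]
contact_force: [0.3, -1.2, -0.8]
gripper_width: 7.8
```

```bash
python3 st.py; python3 - <<'E'
from h import *
s=read_state();W=cam('wrist',s);im=get_image('wrist')
im2=cv2.resize(im,None,fx=1.5,fy=1.5,interpolation=cv2.INTER_CUBIC)
cv2.imwrite('pics/w11.png',im2[:,:,::-1]);crop(im,180,0,150,200,3,'pics/w11c.png')
print(togo(s,tcp_for(105,z=109),88.35))
print('axle top',proj([*AX,100],W),'hole',proj([*AX,93],W))
for n in('side','scene'):
    im=get_image(n);p=proj([*AX,93],cam(n))[0].astype(int);print(n,p)
    crop(im,p[0]-40,p[1]-45,120,90,6,f'pics/{n}11.png')
E
```

```text
16.225 [702.9  80.6 109.9] yaw 88.41 F [ 0.3 -1.2 -0.8] T [ 0.05 -0.01 -0.01] 7.8 q6 -1.948 zx,zy [-0.0051 -0.0093] eff6 0.0
(array([0.0002, 0.0003, 0.0009]), np.float64(0.06))
axle top [[252.36897394 -20.6795224 ]] hole [[252.5670604 -14.8752654]]
side [249 155]
scene [279 192]
```

View pics/w11.png

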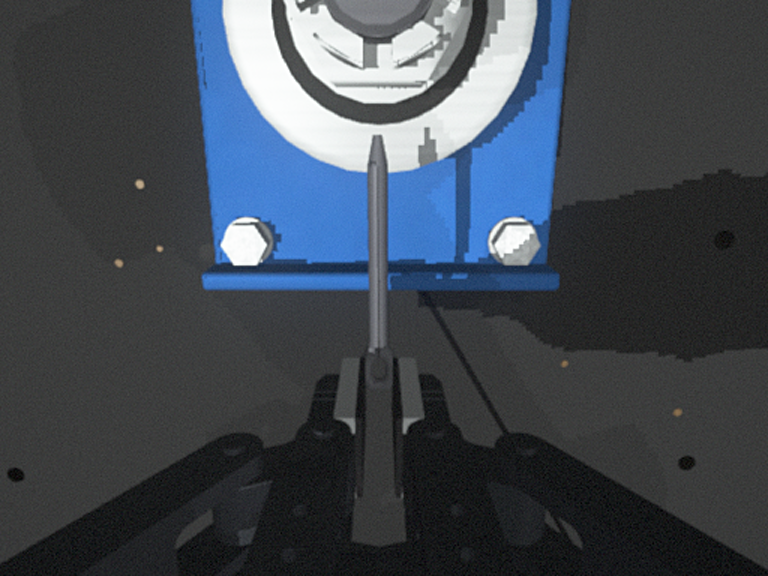

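View pics/side11.png

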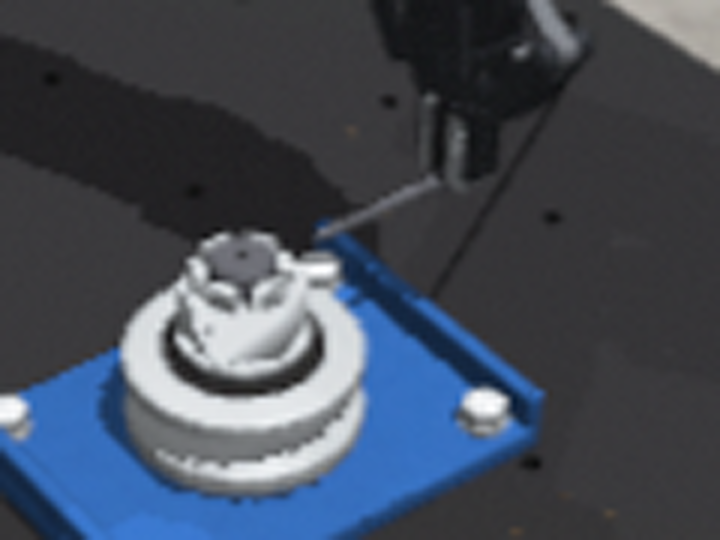

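View pics/scene11.png

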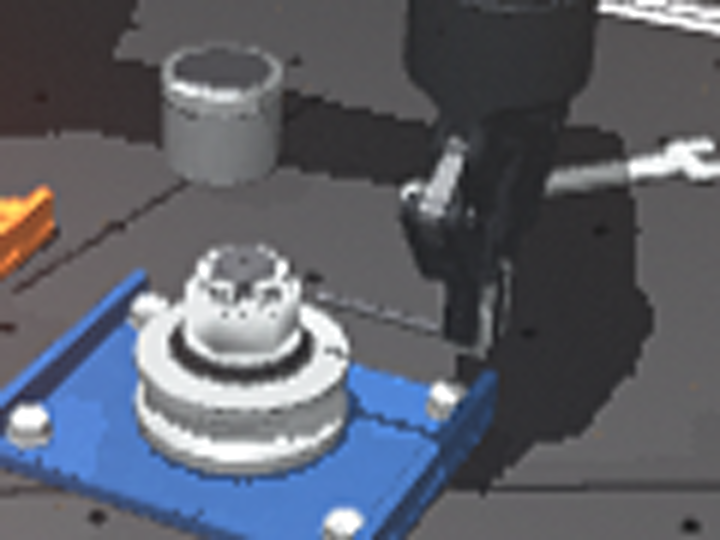

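```bash
python3 - <<'E'
from h import *
im=cv2.imread('pics/w11.png')[:,:,::-1];crop(im,290,0,180,170,4,'pics/w11s.png')
E
```

```text
(no output)
```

View pics/w11s.png

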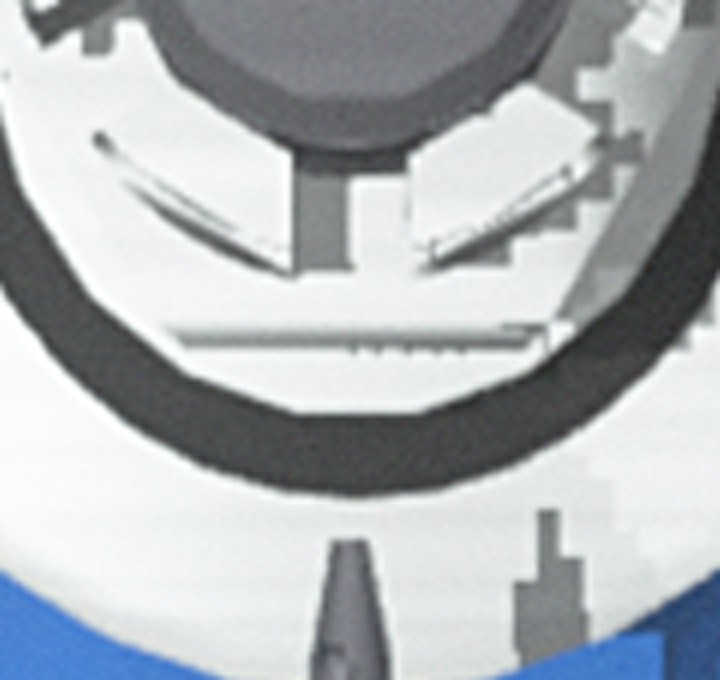

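{"fn": "jog_arm", "kwargs": {"increments": [[0.0, 0.0003, 0.0013, 0], [0.004, 0.0003, 0.0015, 0], [0.009, 0.0003, 0.0016, 0], [0.013, 0.0003, 0.0016, 0], [0.016, 0.0003, 0.0016, 0], [0.016, 0.0003, 0.0016, 0]]}}

```text
clock: 17.12
position: [686.7, 81.7, 108.7]
ee_rot: [0.014, 1.0, -0.005, -0.002]
contact_force: [0.1, -0.3, -0.5]
gripper_width: 7.9
```

```bash
python3 st.py; python3 - <<'E'
from h import *
s=read_state();W=cam('wrist',s);im=get_image('wrist')
im2=cv2.resize(im,None,fx=1.5,fy=1.5,interpolation=cv2.INTER_CUBIC)
crop(im2,290,0,180,170,4,'pics/w12s.png')
for d in (89,86,80): print(d,togo(s,tcp_for(d,z=108.9),88.4))
for n in('side',):
    im=get_image(n);p=proj([*AX,93],cam(n))[0].astype(int)
    crop(im,p[0]-30,p[1]-35,80,60,9,f'pics/{n}12.png')
E
```

```text
17.125 [686.7  81.7 108.7] yaw 88.44 F [ 0.1 -0.3 -0.5] T [-0.   -0.04  0.03] 7.9 q6 -1.957 zx,zy [-0.0048 -0.0091] eff6 -0.0
89 (array([-0.    , -0.0003, -0.0002]), np.float64(0.04))
86 (array([ 0.003 , -0.0004, -0.0001]), np.float64(0.04))
80 (array([ 0.009 , -0.0004, -0.0001]), np.float64(0.04))
```

View pics/w12s.png

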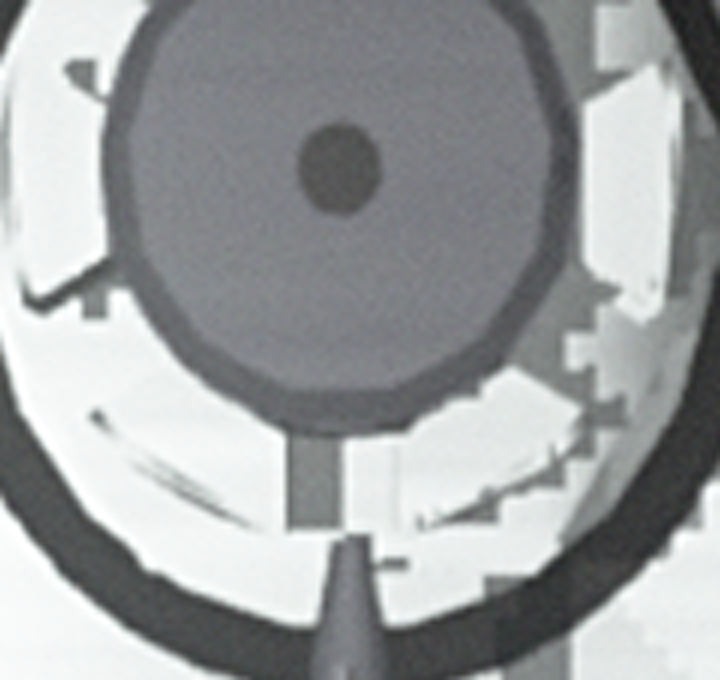

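View pics/side12.png

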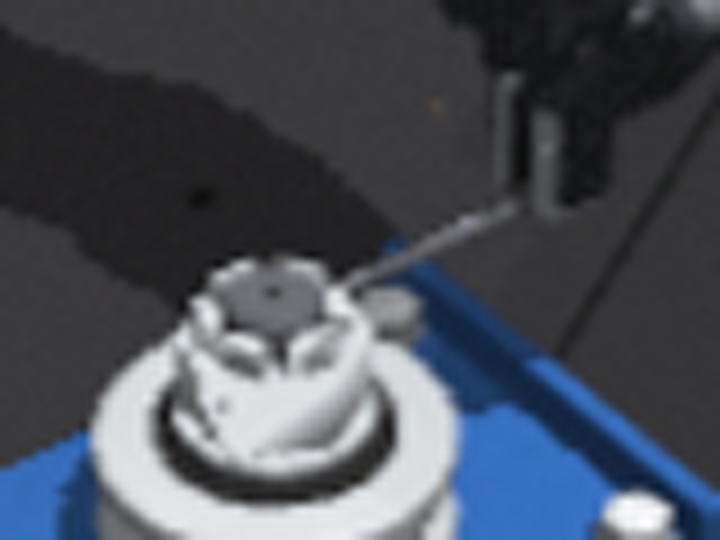

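{"fn": "jog_arm", "kwargs": {"increments": [[0.0, -0.0005, 0, 0], [0.002, -0.0005, 0, 0], [0.004, -0.0005, 0, 0], [0.005, -0.0005, 0, 0], [0.005, -0.0005, 0, 0]]}}

```text
clock: 17.85
position: [681.9, 81.3, 108.8]
ee_rot: [0.014, 1.0, -0.005, -0.002]
contact_force: [1.0, 0.4, 0.1]
gripper_width: 8.0
```

```bash
python3 st.py; python3 - <<'E'
from h import *
s=read_state();W=cam('wrist',s);im=get_image('wrist')
im2=cv2.resize(im,None,fx=1.5,fy=1.5,interpolation=cv2.INTER_CUBIC)
crop(im2,290,0,180,170,4,'pics/w13s.png')
for d in (84,80,60): print(d,togo(s,tcp_for(d,z=108.9),88.4))
E
```

```text
17.85 [681.9  81.3 108.8] yaw 88.43 F [1.  0.4 0.1] T [ 0.01 -0.02 -0.02] 8.0 q6 -1.959 zx,zy [-0.0045 -0.0091] eff6 -0.0
84 (array([ 0.0002,  0.0001, -0.0001]), np.float64(0.03))
80 (array([ 0.0042,  0.0001, -0.0001]), np.float64(0.03))
60 (array([ 0.0242,  0.0001, -0.    ]), np.float64(0.03))
```

View pics/w13s.png

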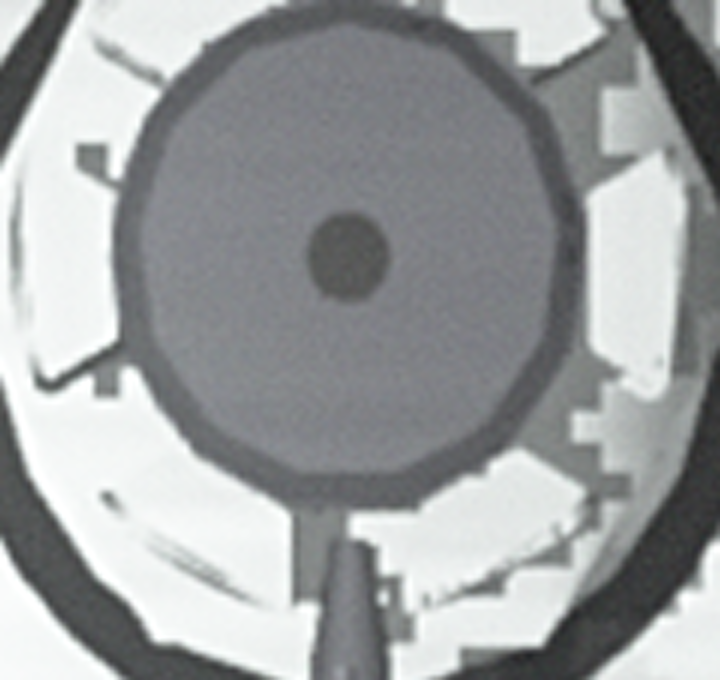

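{"fn": "jog_arm", "kwargs": {"increments": [[0.0015, -0.0001, 0, 0], [0.003, -0.0001, 0, 0], [0.0045, -0.0001, 0, 0], [0.006, -0.0001, 0, 0]]}}

```text
clock: 18.4
position: [675.9, 81.4, 108.8]
ee_rot: [0.014, 1.0, -0.005, -0.002]
contact_force: [-0.6, -1.0, -1.2]
gripper_width: 8.3
```

```bash
python3 st.py
```

```text
18.4 [675.9  81.4 108.8] yaw 88.43 F [-0.6 -1.  -1.2] T [ 0.05 -0.07  0.02] 8.3 q6 -1.963 zx,zy [-0.0044 -0.009 ] eff6 0.0
```

{"fn": "jog_arm", "kwargs": {"increments": [[0.0015, -0.0001, 0, 0], [0.003, -0.0001, 0, 0], [0.0045, -0.0001, 0, 0], [0.006, -0.0001, 0, 0], [0.006, -0.0001, 0, 0]]}}

```text
clock: 19.02
position: [669.8, 81.5, 108.9]
ee_rot: [0.014, 1.0, -0.005, -0.002]
contact_force: [-0.9, 0.1, -0.1]
gripper_width: 8.2
```

```bash
python3 st.py; python3 - <<'E'
from h import *
s=read_state();W=cam('wrist',s);im=get_image('wrist')
im2=cv2.resize(im,None,fx=1.5,fy=1.5,interpolation=cv2.INTER_CUBIC)
crop(im2,290,0,180,200,3,'pics/w14s.png')
for d in (60,40): print(d,togo(s,tcp_for(d,z=108.9),88.4))
E
```

```text
19.025 [669.8  81.5 108.9] yaw 88.44 F [-0.9  0.1 -0.1] T [-0.02  0.01 -0.01] 8.2 q6 -1.966 zx,zy [-0.0044 -0.009 ] eff6 -0.0
60 (array([0.0121, 0.0003, 0.    ]), np.float64(0.04))
40 (array([0.0321, 0.0003, 0.0001]), np.float64(0.04))
```

View pics/w14s.png

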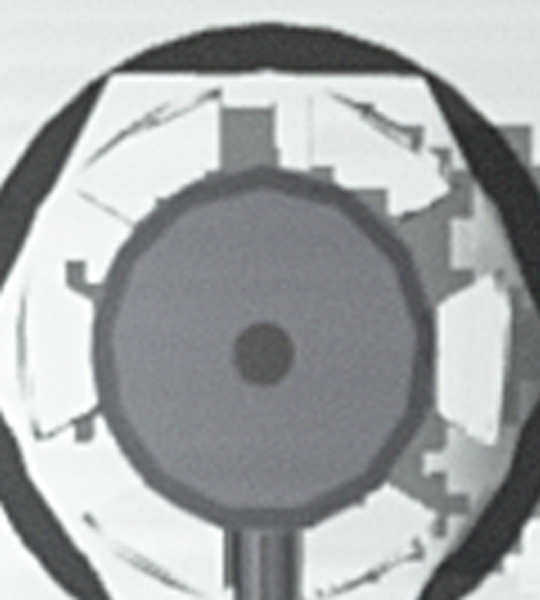

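{"fn": "jog_arm", "kwargs": {"increments": [[0.002, -0.0002, 0, 0], [0.004, -0.0002, 0, 0], [0.006, -0.0002, 0, 0], [0.008, -0.0002, 0, 0], [0.01, -0.0002, 0, 0], [0.012, -0.0002, 0, 0]]}}

```text
clock: 19.82
position: [657.7, 81.6, 109.0]
ee_rot: [0.014, 1.0, -0.005, -0.002]
contact_force: [1.3, 1.2, -0.1]
gripper_width: 8.1
```

```bash
python3 st.py
```

```text
19.825 [657.7  81.6 109. ] yaw 88.44 F [ 1.3  1.2 -0.1] T [ 0.01  0.02 -0.02] 8.1 q6 -1.973 zx,zy [-0.0043 -0.009 ] eff6 0.01
```

{"fn": "jog_arm", "kwargs": {"increments": [[0.002, 0, 0, 0], [0.004, 0, 0, 0], [0.006, 0, 0, 0], [0.008, 0, 0, 0], [0.01, 0, 0, 0], [0.012, 0, 0, 0]]}}

```text
clock: 20.58
position: [645.6, 81.9, 109.0]
ee_rot: [0.014, 1.0, -0.005, -0.002]
contact_force: [-0.1, -0.4, -0.6]
gripper_width: 7.8
```

```bash
python3 st.py; python3 - <<'E'
from h import *
s=read_state();W=cam('wrist',s);im=get_image('wrist')
im2=cv2.resize(im,None,fx=1.5,fy=1.5,interpolation=cv2.INTER_CUBIC)
crop(im2,230,80,300,320,2,'pics/w15s.png')
for d in (40,30,26.5): print(d,togo(s,tcp_for(d,z=108.9),88.4))
E
```

```text
20.575 [645.6  81.9 109. ] yaw 88.44 F [-0.1 -0.4 -0.6] T [ 0.   -0.04  0.04] 7.8 q6 -1.981 zx,zy [-0.0044 -0.0091] eff6 0.01
40 (array([0.0079, 0.0005, 0.0001]), np.float64(0.04))
30 (array([0.0179, 0.0005, 0.0002]), np.float64(0.04))
26.5 (array([0.0214, 0.0004, 0.0002]), np.float64(0.04))
```

View pics/w15s.png

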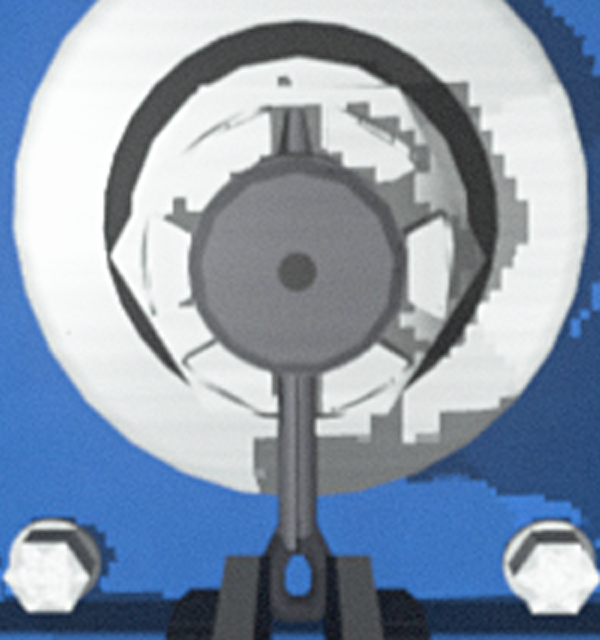

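{"fn": "jog_arm", "kwargs": {"increments": [[0.002, 0, 0, 0], [0.004, 0, 0, 0], [0.006, 0, 0, 0], [0.008, 0, 0, 0], [0.01, 0, 0, 0], [0.012, 0, 0, 0], [0.014, 0, 0, 0]]}}

```text
clock: 21.5
position: [631.2, 82.3, 109.1]
ee_rot: [0.014, 1.0, -0.005, -0.002]
contact_force: [-0.3, 0.7, 0.4]
gripper_width: 8.1
```

```bash
python3 st.py; python3 - <<'E'
from h import *
s=read_state();W=cam('wrist',s);im=get_image('wrist')
im2=cv2.resize(im,None,fx=1.5,fy=1.5,interpolation=cv2.INTER_CUBIC)
crop(im2,280,160,200,250,2.4,'pics/w16s.png')
for d in (30,26.5): print(d,togo(s,tcp_for(d,z=108.9),88.4))
E
```

```text
21.5 [631.2  82.3 109.1] yaw 88.44 F [-0.3  0.7  0.4] T [0.05 0.02 0.01] 8.1 q6 -1.99 zx,zy [-0.0046 -0.009 ] eff6 0.01
30 (array([0.0035, 0.0004, 0.0002]), np.float64(0.04))
26.5 (array([0.007 , 0.0004, 0.0002]), np.float64(0.04))
```

View pics/w16s.png

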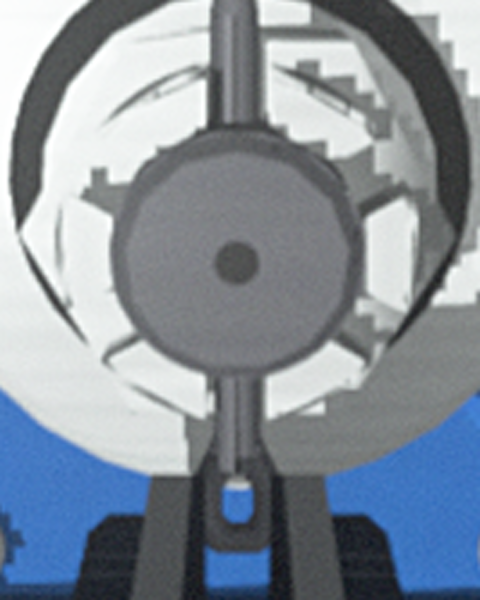

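```bash
python3 - <<'E'
from h import *
s=read_state();W=cam('wrist',s)
f=lambda u,v,z:onz(((u/2.4+280)/1.5,(v/2.4+160)/1.5),W,z)
A=f(237,263,100);E=f(236,503,93);print(A,E,np.linalg.norm((E-A)[:2])); print('crown edge',f(236,415,98)-A,'pad front',f(236,475,92)-A)
E
```

```text
[592.99978274  83.40183578 100.        ] [626.12307219  82.27312581  93.        ] 33.14251484927052
crown edge [19.21493758 -0.68053789 -2.        ] pad front [29.73207062 -1.04279131 -8.        ]
```

{"fn": "jog_arm", "kwargs": {"increments": [[0.0015, 0, 0, 0], [0.003, 0, 0, 0], [0.0045, 0, 0, 0], [0.0045, 0, 0, 0]]}}

```text
clock: 22.05
position: [626.4, 82.5, 109.1]
ee_rot: [0.014, 1.0, -0.005, -0.002]
contact_force: [-0.0, -0.6, 0.1]
gripper_width: 8.3
```

```bash
python3 st.py
```

```text
22.05 [626.4  82.5 109.1] yaw 88.44 F [-0.  -0.6  0.1] T [ 0.07 -0.05  0.  ] 8.3 q6 -1.993 zx,zy [-0.0049 -0.009 ] eff6 -0.0
```

{"fn": "jog_arm", "kwargs": {"increments": [[0.0005, 0, 0, 0], [0.001, 0, 0, 0], [0.0015, 0, 0, 0]]}}

```text
clock: 22.42
position: [624.8, 82.5, 109.1]
ee_rot: [0.014, 1.0, -0.005, -0.002]
contact_force: [0.6, -0.1, -1.0]
gripper_width: 7.9
```

```bash
python3 st.py; python3 - <<'E'
from h import *
s=read_state();W=cam('wrist',s);im=get_image('wrist')
im2=cv2.resize(im,None,fx=1.5,fy=1.5,interpolation=cv2.INTER_CUBIC)
crop(im2,280,160,200,250,2.4,'pics/w17s.png')
for d in (30,26.5): print(d,togo(s,tcp_for(d,z=108.9),88.4))
E
```

```text
22.425 [624.8  82.5 109.1] yaw 88.44 F [ 0.6 -0.1 -1. ] T [ 0.03 -0.05 -0.05] 7.9 q6 -1.994 zx,zy [-0.005 -0.009] eff6 0.0
30 (array([-0.0029,  0.0004,  0.0002]), np.float64(0.04))
26.5 (array([0.0006, 0.0004, 0.0002]), np.float64(0.04))
```

View pics/w17s.png

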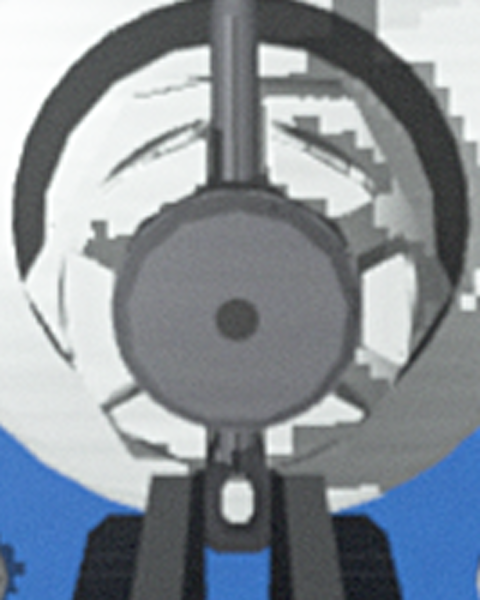

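{"fn": "jog_arm", "kwargs": {"increments": [[0.0003, 0, 0, 0], [0.0005, 0, 0, 0]]}}

```text
clock: 22.72
position: [624.3, 82.5, 109.1]
ee_rot: [0.014, 1.0, -0.005, -0.002]
contact_force: [0.6, 0.4, -0.7]
gripper_width: 8.5
```

```bash
python3 st.py
```

```text
22.725 [624.3  82.5 109.1] yaw 88.44 F [ 0.6  0.4 -0.7] T [ 0.04 -0.05 -0.  ] 8.5 q6 -1.994 zx,zy [-0.0051 -0.0091] eff6 0.0
```

{"fn": "jog_arm", "kwargs": {"increments": [[0.0003, 0, 0, 0], [0.0005, 0, 0, 0]]}}

```text
clock: 22.98
position: [623.8, 82.5, 109.1]
ee_rot: [0.014, 1.0, -0.005, -0.002]
contact_force: [0.4, 0.4, -0.3]
gripper_width: 8.0
```

```bash
python3 st.py; python3 - <<'E'
from h import *
s=read_state();W=cam('wrist',s);im=get_image('wrist')
im2=cv2.resize(im,None,fx=1.5,fy=1.5,interpolation=cv2.INTER_CUBIC)
crop(im2,280,160,200,250,2.4,'pics/w18s.png')
E
```

```text
22.975 [623.8  82.5 109.1] yaw 88.44 F [ 0.4  0.4 -0.3] T [ 0.05 -0.01 -0.04] 8.0 q6 -1.994 zx,zy [-0.005 -0.009] eff6 0.0
```

View pics/w18s.png

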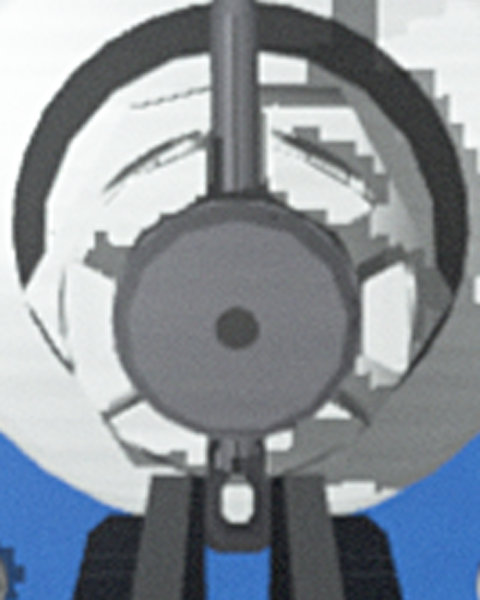

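{"fn": "jog_arm", "kwargs": {"increments": [[0.0003, 0, 0, 0], [0.0006, 0, 0, 0]]}}

```text
clock: 23.28
position: [623.4, 82.5, 109.2]
ee_rot: [0.014, 1.0, -0.004, -0.002]
contact_force: [1.1, 0.4, -1.4]
gripper_width: 8.2
```

```bash
python3 st.py
```

```text
23.275 [623.4  82.5 109.2] yaw 88.44 F [ 1.1  0.4 -1.4] T [-0.05 -0.29  0.08] 8.2 q6 -1.995 zx,zy [-0.0043 -0.0089] eff6 0.0
```

{"fn": "jog_arm", "kwargs": {"increments": [[0.0003, 0, 0, 0], [0.0006, 0, 0, 0]]}}

```text
clock: 23.52
position: [623.2, 82.6, 109.3]
ee_rot: [0.014, 1.0, -0.004, -0.002]
contact_force: [2.0, -0.5, -1.1]
gripper_width: 8.2
```

```bash
python3 st.py
```

```text
23.525 [623.2  82.6 109.3] yaw 88.45 F [ 2.  -0.5 -1.1] T [-0.11 -0.51  0.02] 8.2 q6 -1.995 zx,zy [-0.0033 -0.0088] eff6 -0.0
```

{"fn": "jog_arm", "kwargs": {"increments": [[0, 0, 0, 0], [0, 0, 0, 0], [0, 0, 0, 0], [0, 0, 0, 0]], "hand": -0.4}}

```text
clock: 24.02
position: [623.1, 82.6, 109.4]
ee_rot: [0.014, 1.0, -0.004, -0.002]
contact_force: [-0.2, 0.4, 0.0]
gripper_width: 25.6
```

{"fn": "jog_arm", "kwargs": {"increments": [[0, 0, 0, 0], [-0.008, 0, 0, 0], [-0.02, 0, 0, 0], [-0.035, 0, -0.005, 0], [-0.045, 0, -0.03, 0], [-0.045, 0, -0.06, 0], [-0.045, 0, -0.08, 0], [-0.045, 0, -0.08, 0], [-0.045, 0, -0.08, 0]]}}

```text
clock: 25.15
position: [668.1, 82.0, 187.9]
ee_rot: [0.014, 1.0, -0.005, -0.003]
contact_force: [-0.5, 0.5, 0.4]
gripper_width: 25.3
```

```bash
python3 st.py; python3 - <<'E'
from h import *
s=read_state();W=cam('wrist',s);im=get_image('wrist')
im2=cv2.resize(im,None,fx=1.5,fy=1.5,interpolation=cv2.INTER_CUBIC)
cv2.imwrite('pics/w19.png',im2[:,:,::-1])
p=proj([*AX,93],W)[0].astype(int);y=max(0,p[1]-50);print(p[0]-60,y);crop(im,p[0]-60,y,120,100,6,'pics/w19c.png')
for n in('side','scene'):
    im=get_image(n);p=proj([*AX,93],cam(n))[0].astype(int);print(n,p)
    crop(im,p[0]-40,p[1]-30,80,60,9,f'pics/{n}19.png')
E
```

```text
25.15 [668.1  82.  187.9] yaw 88.43 F [-0.5  0.5  0.4] T [0.03 0.01 0.02] 25.3 q6 -1.966 zx,zy [-0.0054 -0.009 ] eff6 0.0
193 35
side [249 155]
scene [279 192]
```

View pics/w19c.png

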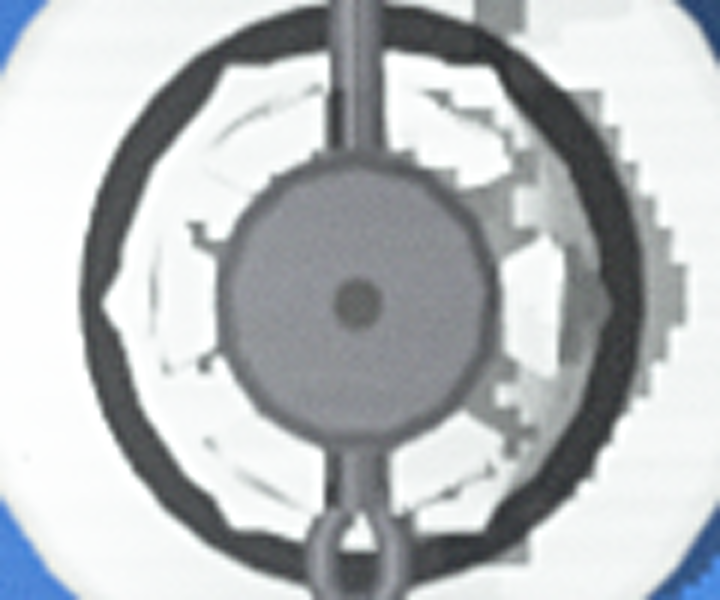

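View pics/side19.png

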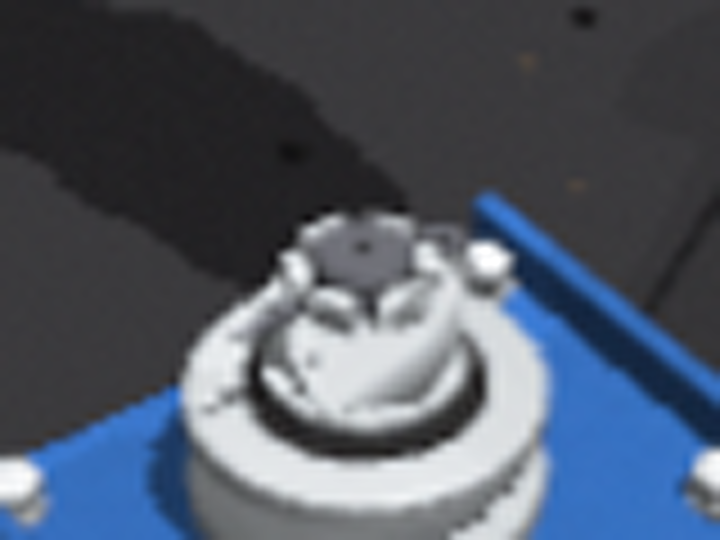

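View pics/scene19.png

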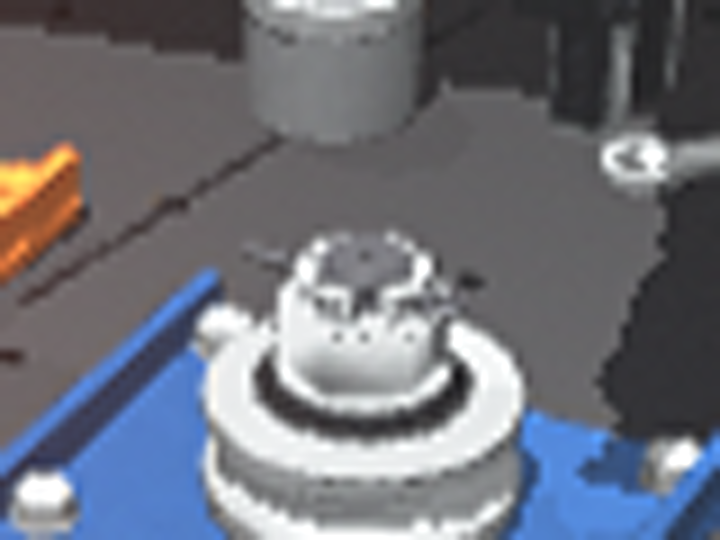

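```bash
python3 - <<'E'
from h import *
s=read_state();W=cam('wrist',s)
f=lambda u,v,z:onz((u/6+193,v/6+35),W,z)
A=f(358,303,100)
for z in (91.5,93): E=f(358,553,z);print((E-A).round(1),np.linalg.norm((E-A)[:2]))
im=cv2.imread('pics/w19.png')[:,:,::-1];crop(im,310,110,140,110,5,'pics/w19d.png')
E
```

```text
[25.4 -0.8 -8.5] 25.39308460205155
[25.2 -0.8 -7. ] 25.23431456056329
```

View pics/w19d.png

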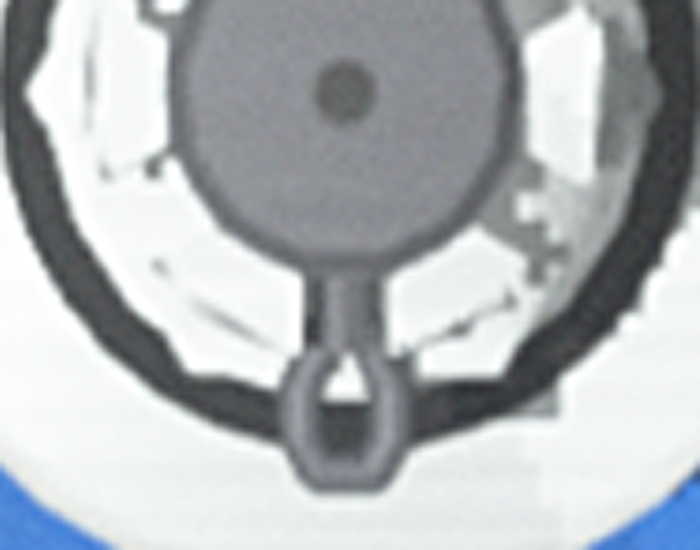

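View pics/w19.png

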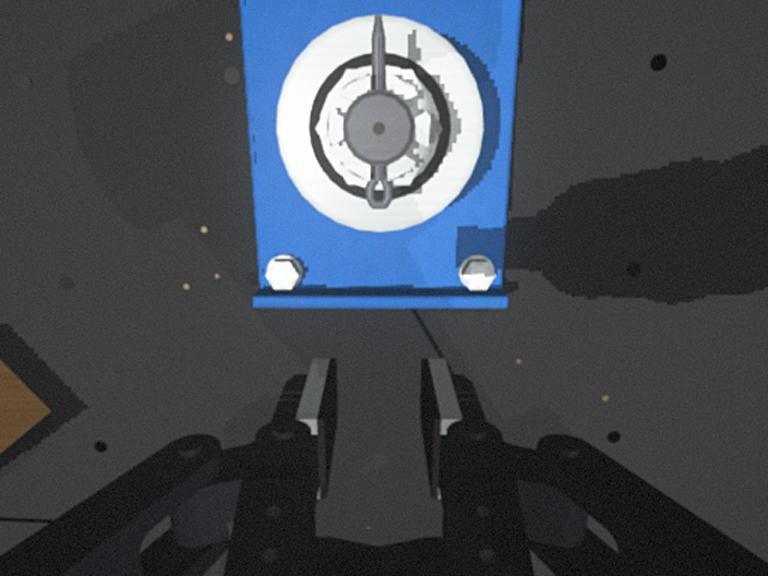

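```bash
python3 - <<'E'
from bench import *
print(job_done())
E
```

```text
the job is handed in; nothing more can be done
None
```

The castle nut is tightened to the first slot in line with the cross hole, and the split pin is through slot and hole. Its eye sits against the nut and the pin is released. I handed the job in at about 25 s; no verdict is reported.

- **Nut:** I turned it about 83° clockwise in one grip across its flats. The wrist torque stepped from 0.47 to 1.4 N m at about 55 to 60°, which is where it came up snug. It went about 25° (roughly 0.43 rad) further before the slot lined up, well short of the 1.15 rad limit.
- **Pin:** My first grip on the eye was too far back, on its narrow rear, so I regripped once before lifting. Insertion met no noticeable force: readings stayed around 1 N until about 2 N when the eye met the nut.
- **Last pictures:** The pin runs through both slots and the eye is in line with the axle. The eye's centre measured about 25.3 mm from the hole's centre, against 26 mm nominal and with a calibration good to about 2 mm. The gripper was well clear and touching nothing.
- **Open points:**
  - The gripper showed about 8 mm on the 11.8 mm eye. I did not find out why, but the grip held.
  - I did not re-measure the bystanders' positions at the end; I saw no contact with any of them.

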